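# Make up two service kits for the hydraulic presses

### The arm

A 7-joint arm with a two-finger parallel gripper is mounted at the origin on the work surface. World frame = base frame: x ahead of the robot, y to its left, z up, the work surface at z = 0. Lengths are in mm, angles in degrees, forces in N, time in s.
With the tool pointing down it reaches from about 425 to 875 mm from the base axis. Payload 9.9 kg.
Tool frame: the origin (TCP) lies midway between the tips of the shut fingers; the grasp point (between the pads) lies 19 mm behind it; z points along the fingers, y is the direction in which the jaws open and shut (so a half turn about z gives the same grasp; the last joint's range is limited). The gripper opens to 85 mm and grips with 20 to 120 N. Pads are 22 mm wide; open, the fingers measure 114 mm over their backs; the gripper's body (76 mm by 85 mm) begins 54 mm behind the grasp point. The pads swing forward as they close: fully open they stand 13 mm farther back than shut.
Start: joints at [-73.728, 32.985, 1.427, 82.34, -0.859, 64.687, -3.237], TCP at [242.698, 629.862, 231.289] pointing down, gripper open.
Joint ranges: [-157.87, 157.87], [-19.46, 123.44], [-87.15, 90], [11.01, 140.99], [-62.26, 242.26], [9.8, 113.94], [-161.44, 161.44]. Speed limits (degrees/s): [127.2, 127.2, 172.46, 172.46, 180, 180, 180].

### API

Orientations are given as a 3x3 rotation matrix whose columns are the frame's x, y, z axes.
In Python, from rig import bot gives the robot as it stands. The module is installed in compiled form; this text tells all that it offers.
- The arm moves only by the tool step_arm, never from a script. Its argument "deltas" is text: rows parted by semicolons, each of 6 numbers parted by spaces: the shift along the tool's x, y, z as a fraction of full scale, then the turn, a rotation vector about the tool's x, y, z as a fraction of full scale. A call has 1 to 8 rows; each row is the pose to reach, as a shift and turn from the pose measured when the call began, along the tool's axes at that moment, turning the shorter way round; what a row does not reach only later rows make up. Full scale, the value 1, is 80 mm for a shift and pi rad for a turn. A row lasts 1/10 s, in which the tool goes at most 50 mm and 8.59 degrees, less where a joint would pass 70% of its speed; a pose out of reach is approached as far as the arm can. A call with a number of a shift or a turn outside -1 to 1 is refused whole. A call with a gripper value outside its range is refused whole. "jaw" is the closure, from 0 (fully open) to 1 (shut), set as the call begins (left out, the last holds). The fingers move at their own pace and stop on an object; the grip force is fixed at half the most. Time passes only in rows, so rows that repeat a pose let the fingers close. It gives the time, the measured TCP pose, the force and the opening at its end, in the units of the state.
- bot.get_state(): the state, without advancing time (a new reading comes with each control period).
- bot.camera(name): name is "scene" or "top" or "wrist"; returns a dict with "frame" (480x640x3 uint8, blue, green, red), "intrinsics" (3x3 intrinsics, pixels), "D" ([k1, k2, p1, p2, k3] as OpenCV has them; the pictures are not rectified), "extrinsics" (4x4, takes a point from camera to world coordinates); the wrist camera has in their place "hand_eye" (4x4, takes a point from camera to tool coordinates, whose origin is the TCP and whose axes are the flange's). Camera axes: x right, y up, looking along -z (the intrinsics and any distortion apply to the point x, -y, -z); pixel columns grow to the right and rows downward; lengths in mm; the calibration is good to about 2 mm. A picture is of the moment at which its call begins: read the wrist's pose just before it. There is no depth.
- bot.job_done(): hands the job in, once; it reports no verdict.
Trained networks look in a picture, given as the dict that the camera call returned (one of the last four; its "shot" number tells which), for a name from the list of things; names that differ only in an ending like _2 or _b are one class to them, and where a whole thing is asked for, a point or a joint stands for the part that bears it (a point fixed in the world has none). Each returns a list of dicts, best first, with "score" (0 to 1); they miss things now and then, are a little off and sometimes report something else, mostly with a low value. They report only what shows in the picture. A call takes as long as a camera call. They do not tell look-alikes from the thing itself.
- bot.search_frame(picture, name): "extent" ([left, top, right, bottom] in pixels, round what is visible of it).
- bot.regions_of(picture, name): "pixels" (480x640 bool, what is visible of it) and "extent" ([left, top, right, bottom] in pixels, round what is visible of it).
- bot.landmark_of(picture, name): "position" ([row, column] in pixels: a listed point, or the origin of a listed thing).
The state is a dict: "time": time; "qpos": joint angles; "joint_velocities": joint speeds; "effort": joint torques, N m; "tool_pos": TCP position; "tool_rot": TCP orientation; "contact_force": force on the tool from outside, world axes, zero at the start; "wrist_torque": the same for the moment, N m; "opening": finger opening in mm.
Only numpy, scipy, OpenCV 4.12 (cv2) and the standard library are available. Lean on these libraries where they do the work, as an engineer would, in place of code of your own. Each camera call takes 0.05 s, during which the arm holds its last target.

### The job

Make up the two press service kits from the loose stock. Blue tray: the steel pressure plate lies in the wide pocket, boss up, with the red seal ring flat on it around the boss, and the brass fitting stands on its hexagon in the narrow pocket. Yellow tray: the white spacer ring lies flat in the wide pocket and the green cap stands, knob up, in the narrow pocket; leave the beaker, the gauge and the wrench where they are.

Things in the scene. Friction and masses are not known exactly. Their poses are not given: they have to be found in the camera images.
- tray_blue: Plastic kit tray, blue kerbs on a grey floor, fixed to the bench, 92 (x) by 164 (y) mm. Origin: centre of its underside, on the bench; z up. Floor 4 mm above the bench, kerbs and divider reach 10 mm. Wide pocket, 84 by 84 mm, centred at y = -36 mm; narrow pocket, 60 by 60 mm, centred at y = +48 mm (both x = 0, in the tray's own axes). The tray lies at any yaw.
- tray_yellow: Plastic kit tray, yellow kerbs on a grey floor, fixed to the bench, 92 (x) by 164 (y) mm. Origin: centre of its underside, on the bench; z up. Floor 4 mm above the bench, kerbs and divider reach 10 mm. Wide pocket, 84 by 84 mm, centred at y = -36 mm; narrow pocket, 60 by 60 mm, centred at y = +48 mm (both x = 0, in the tray's own axes). The tray lies at any yaw.
- pressure_plate: Steel pressure plate, about 0.42 kg: disc of diameter 60, 18 mm thick, with a central round boss of diameter 20 standing 18 mm above the disc (36 mm tall in all). Starts boss up. Origin: centre of the underside; z is its axis, up.
- seal: Red seal ring, rigid: outer diameter 50, bore 34, 14 mm thick, about 30 g. Lies flat. Origin: centre of its underside; z is its axis, up at the start. It goes flat on the plate's disc, around the boss.
- spacer: White plastic spacer ring: outer diameter 60, bore 36, 30 mm tall, about 70 g. Stands flat. Origin: centre of its underside; z is its axis, up at the start.
- fitting: Brass fitting, about 0.14 kg: hexagonal base 32 mm across flats (37 across corners), 16 mm tall, with a round neck of diameter 20 rising 22 mm above it (38 mm tall in all). Starts standing on the hexagon. Origin: centre of the underside; z is its axis, up.
- cap: Green plastic port cap, about 60 g: round base of diameter 40, 20 mm tall, with a round knob of diameter 22 rising 20 mm above it (40 mm tall in all). Starts knob up. Origin: centre of the underside; z is its axis, up.
- beaker: Bystander, leave alone: empty glass beaker, outer diameter 68 at the rim, 95 mm tall, beyond the trays. Origin: centre of its underside.
- gauge: Bystander, leave alone: round pressure gauge lying face up at the left edge of the work, diameter 52, 28 mm tall, brass stem 25 mm out to its own -x. Origin: centre of the round body's underside.
- wrench: Bystander, leave alone: wrench about 170 mm long lying along its own x at the right edge of the work. Origin: the middle of its length, on its underside.
Not all that is in view belongs to the job. Several things have the shape of the fitting; the one meant has the colours described above. There is more than one size of the cap; the job needs the larger.

How it is judged:
By the outcome, as a careful person would: the job done as asked, in the order asked, and still so for the second after the job is handed in, with the robot touching nothing.
It also fails if it takes over 109 s, if anything falls off the work surface, if the arm or the gripper's body presses on something with over 40 N, if the wrist force passes 120 N, or if a joint passes its speed limit or range.

## Working session

There is one attempt and no reset: what is moved stays moved. The work goes in short steps, Python scripts to look and compute and a tool call to move; the robot and the scene stay as the last step left them, time stands still between calls to the robot, and variables do not carry over. Pictures are saved under pics/ and viewed, and the job is handed in when it is done.

Besides the shell and the picture viewer there is one more tool, called after "Call:" as name(argument=value, ...) on one line, values as JSON. step_arm: Moves the arm, as the interface text tells. Its arguments: {"type":"object","properties":{"deltas":{"type":"string"},"jaw":{"type":"number"}},"required":["deltas"]}

```bash
mkdir -p pics; ls; python3 - <<'E'
from rig import bot
import cv2,numpy as np
s=bot.get_state()
for k,v in s.items(): print(k,np.round(v,3).tolist())
for n in ["scene","top","wrist"]:
    c=bot.camera(n); cv2.imwrite(f"pics/{n}0.png",c["frame"])
    print(n,{k:np.round(v,3).tolist() for k,v in c.items() if k!="frame"})
E
```

```text
pics
time 0.0
qpos [-73.729, 33.033, 1.42, 82.386, -0.859, 64.684, -3.237]
joint_velocities [-0.033, -0.026, -0.041, 0.053, 0.081, -0.112, -0.017]
effort [0.001, -76.576, 2.251, -28.595, 0.015, 0.013, 0.0]
tool_pos [242.502, 629.467, 230.441]
tool_rot [[-0.933, 0.359, -0.001], [0.359, 0.933, -0.002], [-0.0, -0.002, -1.0]]
contact_force [-0.699, 0.134, 0.241]
wrist_torque [-0.006, 0.03, 0.046]
opening 85.386
scene {'intrinsics': [[526.275, 0.0, 322.024], [0.0, 526.275, 245.582], [0.0, 0.0, 1.0]], 'D': [-0.094, 0.0, 0.0, 0.0, 0.0], 'extrinsics': [[0.727, -0.425, 0.54, 1064.744], [0.687, 0.434, -0.583, -574.501], [0.014, 0.794, 0.608, 616.222], [0.0, 0.0, 0.0, 1.0]], 'shot': 1}
top {'intrinsics': [[519.372, 0.0, 310.429], [0.0, 519.372, 239.987], [0.0, 0.0, 1.0]], 'D': [-0.148, 0.0, 0.0, 0.0, 0.0], 'extrinsics': [[-0.018, 0.988, -0.155, 414.253], [-1.0, -0.02, -0.012, -11.941], [-0.015, 0.155, 0.988, 1014.624], [0.0, 0.0, 0.0, 1.0]], 'shot': 2}
wrist {'intrinsics': [[388.483, 0.0, 320.067], [0.0, 388.483, 243.549], [0.0, 0.0, 1.0]], 'D': [0.024, 0.0, 0.0, 0.0, 0.0], 'hand_eye': [[-0.001, 0.966, 0.259, 64.84], [1.0, 0.001, 0.0, -0.483], [0.0, 0.259, -0.966, -142.611], [0.0, 0.0, 0.0, 1.0]], 'shot': 3}
```

View pics/top0.png

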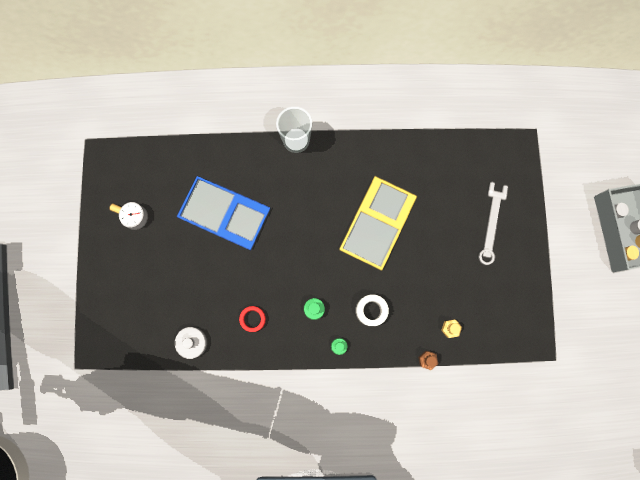

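View pics/scene0.png

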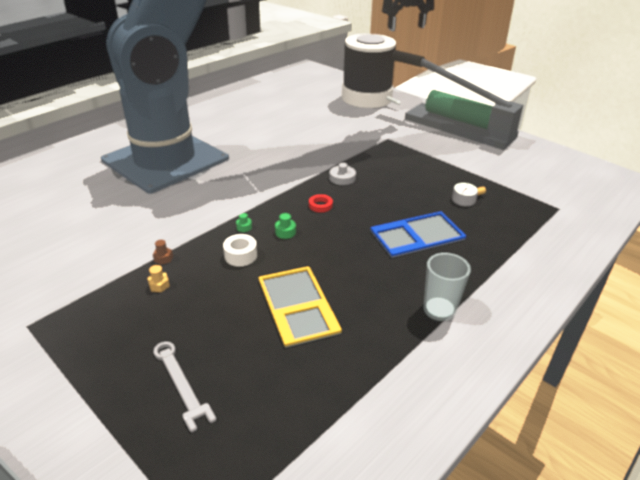

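View pics/wrist0.png

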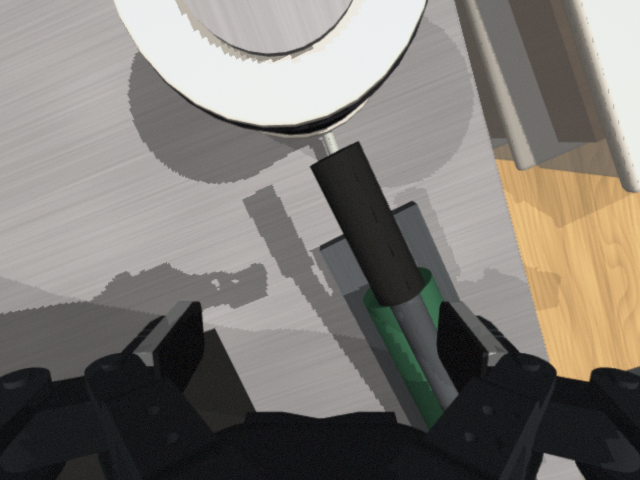

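Top view: brass fitting (452,328) with a copper look-alike at (429,361). Large green cap at (314,309), small one at (339,347). Plate (190,342), seal (252,319), spacer (372,310), blue tray (223,212), yellow tray (378,222). Next I measure them.

```bash
cat > h.py <<'E'
from rig import bot
import cv2,numpy as np
def undist(c,px):
    p=np.array(px,float).reshape(-1,1,2)
    return cv2.undistortPoints(p,np.array(c["intrinsics"]),np.array(c["D"])).reshape(-1,2)
def ext(c,s=None):
    if "extrinsics" in c: return np.array(c["extrinsics"])
    T=np.eye(4);T[:3,:3]=s["tool_rot"];T[:3,3]=s["tool_pos"]
    return T@np.array(c["hand_eye"])
def rays(c,px,s=None):
    u=undist(c,px);E=ext(c,s)
    d=np.c_[u[:,0],-u[:,1],-np.ones(len(u))]@E[:3,:3].T
    return E[:3,3],d
def toz(c,px,z,s=None):
    o,d=rays(c,px,s); t=(z-o[2])/d[:,2]
    return o+d*t[:,None]
def proj(c,P,s=None):
    E=np.linalg.inv(ext(c,s)); q=np.atleast_2d(P)@E[:3,:3].T+E[:3,3]
    q=q*[1,-1,-1]
    return cv2.projectPoints(q,np.zeros(3),np.zeros(3),np.array(c["intrinsics"]),np.array(c["D"]))[0].reshape(-1,2)
E
python3 - <<'E'
from h import *
import json
top=bot.camera("top"); sc=bot.camera("scene")
for n in ["tray_blue","tray_yellow","pressure_plate","seal","spacer","fitting","cap","beaker","gauge","wrench"]:
    for nm,c in (("top",top),("scene",sc)):
        for d in bot.landmark_of(c,n)[:3]:
            r,cc=d["position"]
            print(n,nm,round(d["score"],2),"px",round(cc),round(r),np.round(toz(c,[[cc,r]],0)[0,:2],1))
        for d in bot.search_frame(c,n)[:3]: print("   ext",nm,round(d["score"],2),np.round(d["extent"]).tolist())
E
```

```text
tray_blue top 0.94 px 221 216 [626.9 179.7]
tray_blue top 0.62 px 372 311 [ 431.6 -116.9]
   ext top 0.8 [174.0, 180.0, 270.0, 249.0]
tray_blue scene 0.6 px 420 238 [639.4 170.7]
   ext scene 0.62 [371.0, 213.0, 465.0, 256.0]
tray_yellow top 0.75 px 378 221 [ 609.6 -134.3]
tray_yellow top 0.32 px 315 306 [443.4  -6.6]
   ext top 0.88 [341.0, 176.0, 415.0, 269.0]
tray_yellow scene 0.96 px 294 306 [ 598.8 -137.6]
tray_yellow scene 0.51 px 438 311 [780.2  22.2]
   ext scene 0.61 [259.0, 268.0, 343.0, 347.0]
pressure_plate top 0.59 px 194 343 [374.6 232.3]
   ext top 0.94 [176.0, 326.0, 205.0, 361.0]
pressure_plate scene 0.88 px 344 178 [375.2 241.1]
   ext scene 0.85 [332.0, 162.0, 356.0, 185.0]
seal top 0.77 px 258 320 [417.6 106.4]
   ext top 0.83 [239.0, 308.0, 265.0, 330.0]
seal scene 0.6 px 319 208 [422.7 108. ]
   ext scene 0.52 [309.0, 195.0, 330.0, 214.0]
   ext scene 0.34 [147.0, 265.0, 168.0, 290.0]
spacer top 0.69 px 372 312 [ 429.4 -115.5]
spacer top 0.68 px 193 343 [375.6 233.2]
   ext top 0.64 [354.0, 295.0, 386.0, 327.0]
   ext top 0.28 [241.0, 309.0, 265.0, 332.0]
spacer
[... 844 characters left out ...]
 scene 0.55 [277.0, 212.0, 298.0, 243.0]
beaker top 0.59 px 295 142 [777.5  29.5]
   ext top 0.71 [276.0, 110.0, 314.0, 152.0]
beaker scene 0.65 px 440 312 [784.   23.2]
gauge top 0.57 px 136 219 [624.6 355.9]
   ext top 0.72 [110.0, 203.0, 148.0, 230.0]
   ext top 0.66 [243.0, 308.0, 268.0, 330.0]
gauge scene 0.74 px 244 255 [ 432.8 -108.2]
gauge scene 0.68 px 463 201 [627.6 351.7]
   ext scene 0.96 [452.0, 180.0, 485.0, 205.0]
   ext scene 0.23 [276.0, 212.0, 292.0, 242.0]
wrench top 0.59 px 491 223 [ 600.3 -363.7]
wrench top 0.49 px 218 216 [625.6 184.6]
   ext top 0.77 [480.0, 181.0, 505.0, 263.0]
wrench scene 0.62 px 185 385 [ 604.2 -361.4]
   ext scene 0.66 [158.0, 343.0, 215.0, 432.0]
```

```bash
python3 - <<'E'
import cv2,numpy as np
a=cv2.imread('pics/top0.png')
b=cv2.resize(a[280:380,160:480],None,fx=2.5,fy=2.5,interpolation=cv2.INTER_CUBIC)
c=cv2.resize(a[170:270,160:480],None,fx=2.5,fy=2.5,interpolation=cv2.INTER_CUBIC)
cv2.imwrite('pics/crop0.png',np.vstack([c,b]))
E
```

```text
(no output)
```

View pics/crop0.png

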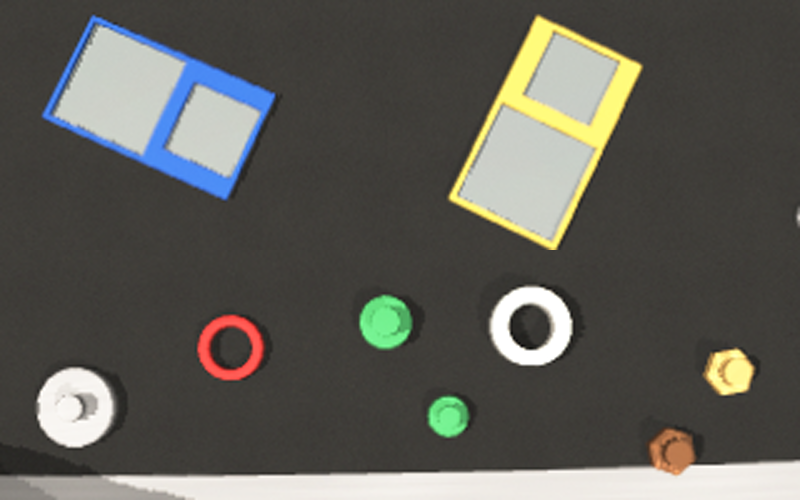

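```bash
cat > est.py <<'E'
from h import *
from scipy.optimize import minimize
def circ(r,z,n=48):
    a=np.linspace(0,2*np.pi,n,endpoint=False); return np.c_[r*np.cos(a),r*np.sin(a),np.full(n,z)]
SH={"pressure_plate":[(30,0,18),(10,18,36)],"seal":[(25,0,14)],"spacer":[(30,0,30)],"fitting":[(17.6,0,16),(10,16,38)],"cap":[(20,0,20),(11,20,40)]}
S=4
def render(c,parts,xy,box,s=None,z0=0):
    x0,y0,x1,y1=box; m=np.zeros(((y1-y0)*S,(x1-x0)*S),np.uint8)
    for r,a,b in parts:
        P=np.vstack([circ(r,a+z0),circ(r,b+z0)])+[xy[0],xy[1],0]
        q=(proj(c,P,s)-[x0-.5,y0-.5])*S
        cv2.fillConvexPoly(m,cv2.convexHull(np.round(q*16).astype(np.int32)),255,shift=4)
    return cv2.resize(m,None,fx=1/S,fy=1/S,interpolation=cv2.INTER_AREA)/255.
def fit(c,parts,mask,xy0,s=None,z0=0,half=40):
    p=proj(c,[[*xy0,15+z0]],s)[0].astype(int)
    H,W=mask.shape
    box=(max(p[0]-half,0),max(p[1]-half,0),min(p[0]+half,W),min(p[1]+half,H))
    t=mask[box[1]:box[3],box[0]:box[2]].astype(float)
    f=lambda v:1-np.minimum(r:=render(c,parts,v,box,s,z0),t).sum()/np.maximum(r,t).sum()
    o=minimize(f,xy0,method="Nelder-Mead",options=dict(initial_simplex=np.array([xy0,[xy0[0]+6,xy0[1]],[xy0[0],xy0[1]+6]]),xatol=.1,fatol=1e-4))
    return o.x,1-o.fun
def fillholes(m):
    m=m.astype(np.uint8); cs,_=cv2.findContours(m,cv2.RETR_EXTERNAL,cv2.CHAIN_APPROX_NONE)
    o=np.zeros_like(m); 
    cv2.drawContours(o,cs,-1,1,-1); return o
def colmask(c,name):
    f=c["frame"]; h=cv2.cvtColor(f,cv2.COLOR_BGR2HSV); H,Sa,V=[h[...,i].astype(int) for i in range(3)]
    return {"pressure_plate":(Sa<50)&(V>100),"spacer":(Sa<50)&(V>100),"seal":((H<8)|(H>170))&(Sa>120)&(V>70),
     "fitting":(H>12)&(H<32)&(Sa>70)&(V>90),"cap":(H>45)&(H<85)&(Sa>90)&(V>50),
     "tray_blue":(H>95)&(H<130)&(Sa>110),"tray_yellow":(H>20)&(H<35)&(Sa>110)&(V>100)}[name]
def comp(m,px,r=25):
    n,l,st,ce=cv2.connectedComponentsWithStats(m.astype(np.uint8))
    d=np.hypot(*(ce[1:]-px).T)-np.sqrt(st[1:,4]); d[st[1:,4]<20]=1e9
    return fillholes(l==1+np.argmin(d))
E
cat > m1.py <<'E'
from est import *
G={"pressure_plate":(375,236),"seal":(420,110),"spacer":(431,-115),"fitting":(393,-268),"cap":(440,0)}
top=bot.camera("top"); sc=bot.camera("scene")
for n,g in G.items():
    for nm,c in (("top",top),("scene",sc)):
        p=proj(c,[[*g,12]])[0]
        m=comp(colmask(c,n),p)
        xy,iou=fit(c,SH[n],m,np.array(g,float))
        print(n,nm,np.round(xy,1),round(iou,3),int(m.sum()))
for n,g in {"tray_blue":(628,176),"tray_yellow":(606,-136)}.items():
    for nm,c in (("top",top),("scene",sc)):
        p=proj(c,[[*g,10]])[0]
        m=comp(colmask(c,n),p)
        cs,_=cv2.findContours(m,cv2.RETR_EXTERNAL,cv2.CHAIN_APPROX_NONE)
        k=max(cs,key=cv2.contourArea).reshape(-1,2).astype(float)
        w=toz(c,k,8)[:,:2]
        r=cv2.minAreaRect(w.astype(np.float32)); print(n,nm,np.round(r[0],1),np.round(r[1],1),round(r[2],1), np.round(cv2.boxPoints(r),0).tolist())
E
python3 m1.py
```

```text
pressure_plate top [337.3 262.3] 0.131 305207
pressure_plate scene [369.3 239.8] 0.158 158453
seal top [421.4 116.4] 0.968 563
seal scene [416.9 117.6] 0.93 398
spacer top [ 387.3 -148.5] 0.135 305207
spacer scene [ 431. -115.] 0.0 158453
fitting top [ 394.1 -268.1] 0.927 299
fitting scene [ 389.3 -266.4] 0.866 511
cap top [438.7  -3.5] 0.954 364
cap scene [434.1  -2.5] 0.948 430
tray_blue top [632.7 174.3] [166.6  94.5] 64.8 [[554.0, 119.0], [640.0, 79.0], [711.0, 230.0], [625.0, 270.0]]
tray_blue scene [629.2 175.3] [170.8 101.9] 64.9 [[547.0, 120.0], [639.0, 76.0], [712.0, 231.0], [619.0, 274.0]]
tray_yellow top [ 605.7 -133.3] [ 95.3 167.8] 62.4 [[509.0, -137.0], [658.0, -214.0], [702.0, -130.0], [553.0, -52.0]]
tray_yellow scene [ 602.  -132.8] [ 97.  172.9] 62.5 [[503.0, -136.0], [656.0, -216.0], [701.0, -130.0], [548.0, -50.0]]
```

```bash
sed -i 's/^    n,l,st,ce=cv2/    p=np.array(px).astype(int); w=np.zeros(m.shape,bool); w[max(p[1]-35,0):p[1]+35,max(p[0]-35,0):p[0]+35]=1\n    if r==25 and m.sum()>20000: m=m\&w\n    n,l,st,ce=cv2/; s/-np.sqrt(st\[1:,4\])/-np.sqrt(np.minimum(st[1:,4],1500))/' est.py
cat > m2.py <<'E'
from est import *
G={"pressure_plate":(375,236),"spacer":(431,-115)}
top=bot.camera("top"); sc=bot.camera("scene")
for n,g in G.items():
    for nm,c in (("top",top),("scene",sc)):
        p=proj(c,[[*g,12]])[0]
        m=comp(colmask(c,n),p)
        xy,iou=fit(c,SH[n],m,np.array(g,float))
        print(n,nm,np.round(xy,1),round(iou,3),int(m.sum()))
v=top["frame"].copy()
for q in [(648,207,4),(612,131,4),(574,-117,4),(648,-155,4)]:
    a,b=proj(top,[q])[0]; print(a,b); cv2.circle(v,(int(round(a)),int(round(b))),2,(0,0,255),-1)
cv2.imwrite("pics/chk.png",cv2.resize(v[160:280,160:480],None,fx=2.4,fy=2.4))
E
python3 m2.py
```

```text
pressure_plate top [376.7 237.9] 0.948 796
pressure_plate scene [370.1 239.4] 0.211 2182
spacer top [ 433.7 -114. ] 0.969 845
spacer scene [ 428.8 -113. ] 0.93 997
207.16398235360097 205.23139128610953
244.5992098930801 221.96964353226852
370.10252269694644 238.30397749513517
387.6951365611959 201.33833088290797
```

View pics/chk.png

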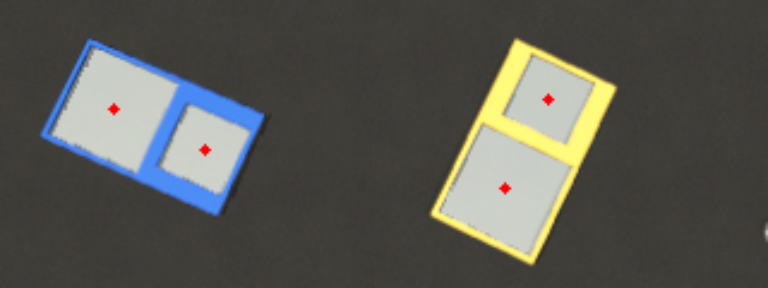

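```bash
cat > nav.py <<'E'
import sys
from h import *
from scipy.spatial.transform import Rotation as Ro
def go(x,y,z):
    s=bot.get_state(); R=np.array(s["tool_rot"]); p=np.array(s["tool_pos"])
    d=R.T@(np.array([x,y,z])-p)/80
    rv=Ro.from_matrix(R.T@np.array([[-1,0,0],[0,1,0],[0,0,-1.]])).as_rotvec()/np.pi
    print("t",round(s["time"],2),"pos",np.round(p,1),"shift",np.round(d,3),"rot",np.round(rv,4),"F",np.round(s["contact_force"],1),"open",round(s["opening"],1))
if __name__=="__main__": go(*map(float,sys.argv[1:4]))
E
python3 nav.py 375 238 120
```

```text
t 2.45 pos [242.7 629.8 231.3] shift [-3.304 -3.976  1.391] rot [-0.     -0.     -0.1171] F [-0.2 -0.2 -0.2] open 85.2
```

Call:
step_arm(deltas="-0.4 -0.5 0.2 0 0 -0.04; -0.83 -1 0.35 0 0 -0.08; -0.83 -1 0.35 0 0 -0.117", jaw=0)

```text
time: 2.75
tool_pos: [278.7, 524.7, 202.0]
tool_rot: [[-1.0, 0.0, 0.001], [0.0, 1.0, -0.006], [-0.001, -0.006, -1.0]]
contact_force: [0.8, -0.1, -0.7]
opening: 85.5
```

Call:
step_arm(deltas="-0.17 -0.5 0.13 0 0 0; -0.34 -1 0.26 0 0 0")

```text
time: 2.95
tool_pos: [306.2, 443.3, 181.5]
tool_rot: [[-1.0, -0.001, 0.001], [-0.001, 1.0, -0.006], [-0.001, -0.006, -1.0]]
contact_force: [1.0, -0.3, -0.1]
opening: 85.2
```

Call:
step_arm(deltas="-0.17 -0.5 0.13 0 0 0; -0.34 -1 0.26 0 0 0")

```text
time: 3.15
tool_pos: [334.0, 361.5, 161.0]
tool_rot: [[-1.0, -0.001, 0.002], [-0.001, 1.0, -0.005], [-0.002, -0.005, -1.0]]
contact_force: [1.1, -0.1, -0.5]
opening: 85.5
```

Call:
step_arm(deltas="-0.17 -0.5 0.13 0 0 0; -0.34 -1 0.26 0 0 0")

```text
time: 3.35
tool_pos: [361.8, 279.7, 140.7]
tool_rot: [[-1.0, -0.001, 0.002], [-0.001, 1.0, -0.005], [-0.002, -0.005, -1.0]]
contact_force: [0.7, 0.2, 1.7]
opening: 85.6
```

Call:
step_arm(deltas="-0.17 -0.52 0.25 0 0 0; -0.17 -0.52 0.25 0 0 0")

```text
time: 3.55
tool_pos: [376.1, 231.2, 119.4]
tool_rot: [[-1.0, 0.007, 0.0], [0.007, 1.0, -0.01], [-0.0, -0.01, -1.0]]
contact_force: [-0.3, 0.3, 0.5]
opening: 85.3
```

```bash
cat > wr.py <<'E'
import sys
from est import *
def look(name,g,tag,z0=0,colname=None):
    s=bot.get_state(); c=bot.camera("wrist")
    cv2.imwrite(f"pics/{tag}.png",c["frame"])
    p=proj(c,[[*g,12+z0]],s)[0]
    print("pos",np.round(s["tool_pos"],1),"pred px",np.round(p))
    for d in bot.regions_of(c,name)[:3]:
        m=fillholes(d["pixels"]); 
        k=np.argwhere(m).mean(0)[::-1]
        if np.hypot(*(k-p))>120: print("far region",np.round(k),round(d["score"],2)); continue
        xy,iou=fit(c,SH[name],m,np.array(g,float),s,z0,half=140)
        print("net",round(d["score"],2),np.round(xy,1),round(iou,3))
    try:
        m=fillholes(colmask(c,name))
        n,l,st,ce=cv2.connectedComponentsWithStats(m)
        d=np.hypot(*(ce[1:]-p).T)+1e6*(st[1:,4]<1500); m=(l==1+np.argmin(d)).astype(np.uint8)
        xy,iou=fit(c,SH[name],m,np.array(g,float),s,z0,half=140); print("col",np.round(xy,1),round(iou,3))
    except Exception as e: print(e)
look(sys.argv[1],(float(sys.argv[2]),float(sys.argv[3])),sys.argv[4])
E
python3 wr.py pressure_plate 374.5 238.5 w1
```

```text
pos [376.1 231.2 119.4] pred px [334. 238.]
net 0.7 [374.2 236.7] 0.979
col [374.6 236.6] 0.977
```

View pics/w1.png

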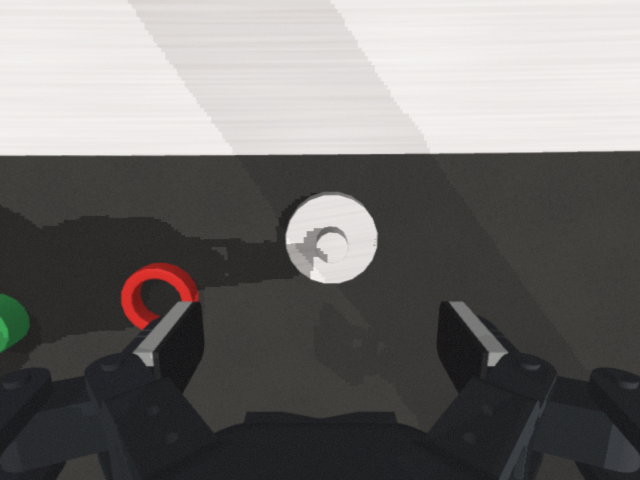

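The wrist view shows the plate (332,238) between the open fingers, with the fit agreeing with the top camera. I descend on the boss.

Call:
step_arm(deltas="0.02 0.08 0.4 0.003 0 0.002; 0.02 0.08 0.9 0.003 0 0.002; 0.02 0.08 0.9 0.003 0 0.002")

```text
time: 3.95
tool_pos: [372.4, 243.9, 45.9]
tool_rot: [[-1.0, 0.005, -0.002], [0.006, 1.0, -0.017], [0.002, -0.017, -1.0]]
contact_force: [-0.8, -0.0, 0.7]
opening: 85.6
```

```bash
python3 nav.py 374.5 237 21
```

```text
t 3.95 pos [372.4 243.9  45.9] shift [-0.028 -0.08   0.313] rot [-0.0055 -0.0007 -0.0017] F [-0.8 -0.   0.7] open 85.6
```

Call:
step_arm(deltas="-0.028 -0.08 0.1 -0.0055 0 -0.0017; -0.028 -0.08 0.2 -0.0055 0 -0.0017; -0.028 -0.08 0.313 -0.0055 0 -0.0017; -0.028 -0.08 0.313 -0.0055 0 -0.0017")

```text
time: 4.35
tool_pos: [374.5, 237.6, 20.9]
tool_rot: [[-1.0, -0.0, -0.002], [-0.0, 1.0, -0.0], [0.002, -0.0, -1.0]]
contact_force: [-0.2, 0.4, -0.1]
opening: 85.4
```

```bash
python3 nav.py 374.5 237 21; python3 wr.py pressure_plate 374.5 237 w2
```

```text
t 4.35 pos [374.5 237.6  20.9] shift [-0.001 -0.007 -0.001] rot [-0.0001 -0.0007  0.0001] F [-0.2  0.4 -0.1] open 85.4
pos [374.5 237.6  20.9] pred px [320. 300.]
net 0.97 [374.4 236.6] 0.967
col [374.4 236.7] 0.969
```

View pics/w2.png

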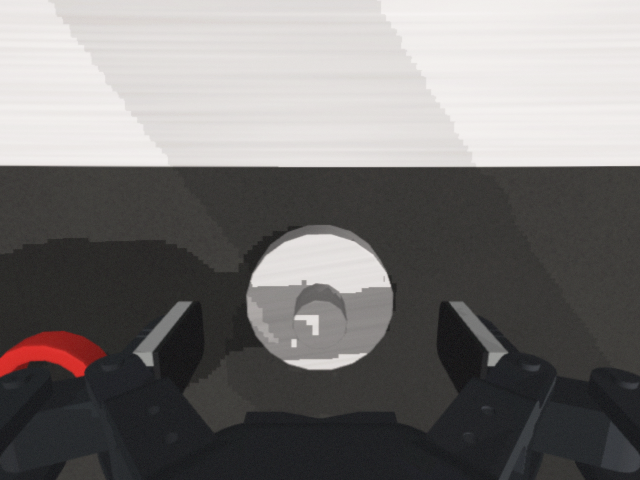

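The boss is centred between the pads, so I close.

Call:
step_arm(deltas="0 0 0 0 0 0; 0 0 0 0 0 0; 0 0 0 0 0 0; 0 0 0 0 0 0; 0 0 0 0 0 0; 0 0 0 0 0 0; 0 0 0 0 0 0; 0 0 0 0 0 0", jaw=1)

```text
time: 5.25
tool_pos: [374.6, 237.5, 21.8]
tool_rot: [[-1.0, -0.0, -0.002], [-0.0, 1.0, 0.0], [0.002, 0.0, -1.0]]
contact_force: [-2.3, -1.0, 6.8]
opening: 17.3
```

Call:
step_arm(deltas="0 0 -0.1 0 0 0; 0 0 -0.3 0 0 0; 0 0 -0.5 0 0 0; 0 0 -0.5 0 0 0")

```text
time: 5.65
tool_pos: [375.3, 237.7, 63.3]
tool_rot: [[-1.0, 0.0, 0.0], [0.0, 1.0, 0.001], [-0.0, 0.001, -1.0]]
contact_force: [0.2, 0.2, -4.5]
opening: 17.2
```

```bash
python3 nav.py 648 207 120; python3 - <<'E'
from h import *
s=bot.get_state();c=bot.camera("wrist");cv2.imwrite("pics/w3.png",c["frame"])
E
```

```text
t 5.65 pos [375.3 237.7  63.3] shift [-3.409 -0.383 -0.709] rot [ 0.0005  0.0001 -0.    ] F [ 0.2  0.2 -4.5] open 17.2
```

View pics/w3.png

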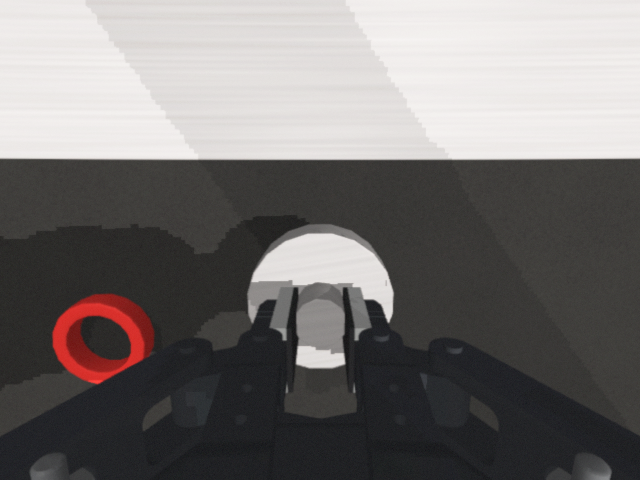

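Plate is lifted (−4.5 N). On to the blue wide pocket.

Call:
step_arm(deltas="-0.25 -0.03 -0.05 0 0 0; -0.6 -0.07 -0.05 0 0 0; -0.96 -0.1 -0.05 0 0 0")

```text
time: 6.0
tool_pos: [452.1, 229.3, 65.6]
tool_rot: [[-1.0, -0.001, -0.002], [-0.001, 1.0, 0.0], [0.002, 0.0, -1.0]]
contact_force: [-0.1, 1.5, -4.2]
opening: 17.4
```

Call:
step_arm(deltas="-0.5 -0.05 0 0 0 0; -1 -0.1 0 0 0 0")

```text
time: 6.2
tool_pos: [532.6, 220.9, 64.3]
tool_rot: [[-1.0, -0.001, -0.004], [-0.001, 1.0, -0.0], [0.004, -0.0, -1.0]]
contact_force: [0.6, 1.6, -4.4]
opening: 17.6
```

Call:
step_arm(deltas="-0.45 -0.05 0 0 0 0; -0.8 -0.1 0 0 0 0; -0.8 -0.1 0 0 0 0")

```text
time: 6.5
tool_pos: [600.3, 210.8, 62.4]
tool_rot: [[-1.0, 0.002, -0.002], [0.002, 1.0, -0.001], [0.002, -0.001, -1.0]]
contact_force: [-0.4, -0.8, -4.6]
opening: 17.3
```

```bash
python3 nav.py 648 207 60
```

```text
t 6.5 pos [600.3 210.8  62.4] shift [-0.597 -0.046  0.029] rot [-0.0004 -0.0006 -0.0007] F [-0.4 -0.8 -4.6] open 17.3
```

Call:
step_arm(deltas="-0.35 -0.046 0 0 0 0; -0.597 -0.046 0.03 0 0 0; -0.597 -0.046 0.03 0 0 0; -0.597 -0.046 0.03 0 0 0")

```text
time: 6.9
tool_pos: [646.6, 206.8, 58.3]
tool_rot: [[-1.0, 0.002, -0.005], [0.002, 1.0, -0.002], [0.005, -0.002, -1.0]]
contact_force: [-0.8, 0.8, -3.8]
opening: 17.8
```

```bash
python3 - <<'E'
from h import *
s=bot.get_state();c=bot.camera("wrist");t=bot.camera("top")
print(np.round(s["tool_pos"],1))
v=c["frame"].copy()
for q in [(648,207,4),(612,131,4)]:
    a,b=proj(c,[q],s)[0]; cv2.circle(v,(int(a),int(b)),3,(0,0,255),-1)
cv2.imwrite("pics/w4.png",v); cv2.imwrite("pics/t4.png",cv2.resize(t["frame"][140:300,140:340],None,fx=3,fy=3))
E
python3 nav.py 648 207 26
```

```text
[646.6 206.8  58.3]
t 7.0 pos [646.4 207.2  59. ] shift [-0.022 -0.002  0.413] rot [-0.0005 -0.0013 -0.0005] F [ 0.  -0.2 -4.4] open 17.5
```

View pics/w4.png

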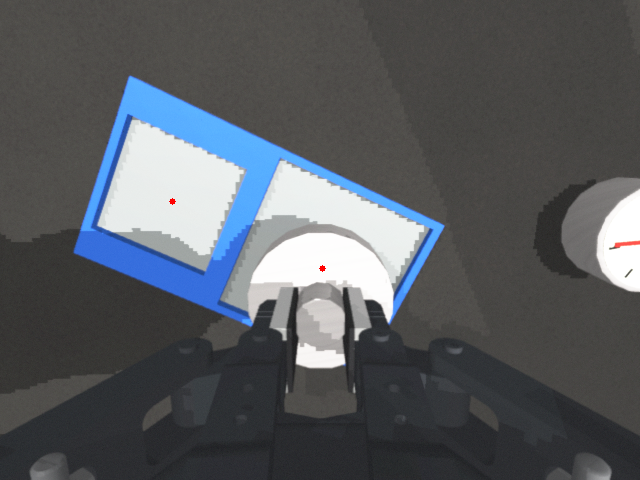

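View pics/t4.png

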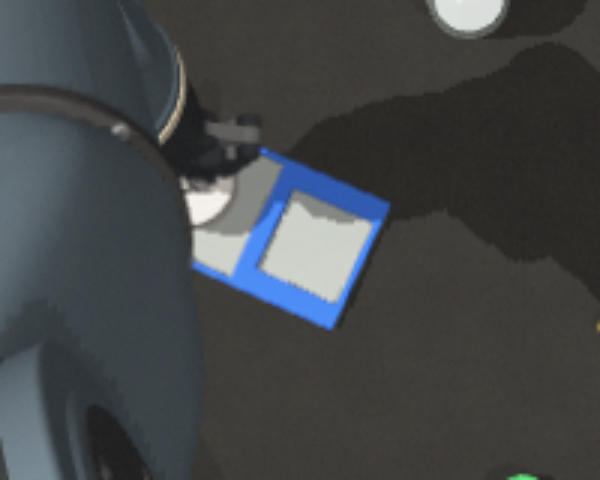

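The red dots land on both pocket centres, so the tray pose holds. I lower the plate.

Call:
step_arm(deltas="-0.02 0 0.2 0 -0.001 0; -0.02 0 0.32 0 -0.0013 0; -0.02 0 0.38 0 -0.0013 0; -0.02 0 0.405 0 -0.0013 0; -0.02 0 0.405 0 -0.0013 0")

```text
time: 7.5
tool_pos: [647.7, 207.2, 26.6]
tool_rot: [[-1.0, 0.001, -0.0], [0.001, 1.0, -0.002], [0.0, -0.002, -1.0]]
contact_force: [-0.6, 0.2, -4.6]
opening: 17.4
```

Call:
step_arm(deltas="0 0 0.01 0 0 0; 0 0 0.014 0 0 0; 0 0 0.014 0 0 0")

```text
time: 7.8
tool_pos: [648.0, 207.3, 26.0]
tool_rot: [[-1.0, 0.001, 0.001], [0.001, 1.0, -0.002], [-0.001, -0.002, -1.0]]
contact_force: [1.1, 0.4, -3.2]
opening: 17.3
```

Call:
step_arm(deltas="0 0 0 0 0 0; 0 0 0 0 0 0; 0 0 0 0 0 0; 0 0 0 0 0 0; 0 0 -0.1 0 0 0; 0 0 -0.4 0 0 0; 0 0 -0.8 0 0 0", jaw=0)

```text
time: 8.5
tool_pos: [647.0, 207.1, 89.8]
tool_rot: [[-1.0, 0.001, -0.002], [0.001, 1.0, -0.002], [0.002, -0.002, -1.0]]
contact_force: [0.5, -0.7, 0.8]
opening: 85.1
```

```bash
python3 nav.py 419 117 90; sed -i 's/(float(sys.argv\[2\]),float(sys.argv\[3\])),sys.argv\[4\])/(float(sys.argv[2]),float(sys.argv[3])),sys.argv[4],float(sys.argv[5]) if len(sys.argv)>5 else 0)/' wr.py; python3 wr.py pressure_plate 648 207 w5 4
```

```text
t 8.5 pos [647.  207.1  89.8] shift [ 2.849 -1.13   0.006] rot [-0.0008 -0.0007 -0.0004] F [ 0.5 -0.7  0.8] open 85.1
pos [647.  207.1  89.8] pred px [321. 257.]
net 0.97 [647.5 206.7] 0.979
col [630.8 202.3] 0.505
```

View pics/w5.png

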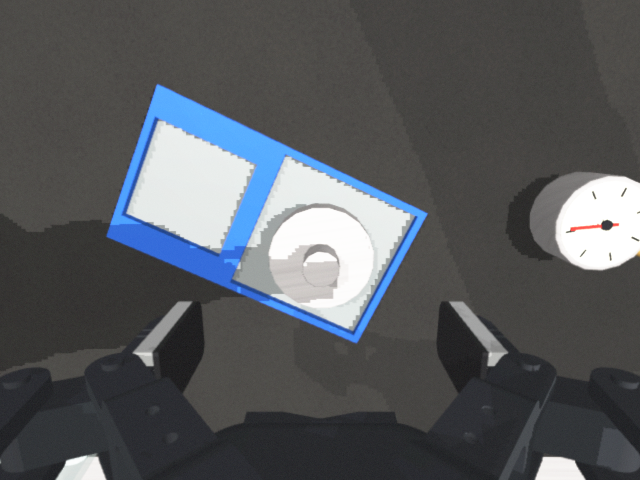

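The plate (321,257) lies flat in the wide pocket, boss up. Seal next.

Call:
step_arm(deltas="0.5 -0.2 0 0 0 0; 1 -0.4 0 0 0 0")

```text
time: 8.8
tool_pos: [570.5, 176.5, 95.1]
tool_rot: [[-1.0, 0.002, 0.01], [0.002, 1.0, 0.002], [-0.01, 0.002, -1.0]]
contact_force: [0.3, -0.0, -1.4]
opening: 85.1
```

Call:
step_arm(deltas="0.5 -0.2 0 0 0 0; 1 -0.4 0 0 0 0")

```text
time: 9.0
tool_pos: [488.9, 144.1, 94.6]
tool_rot: [[-1.0, 0.002, 0.01], [0.002, 1.0, 0.002], [-0.01, 0.002, -1.0]]
contact_force: [0.4, -0.4, 0.4]
opening: 85.1
```

```bash
python3 nav.py 419 117 90
```

```text
t 9.0 pos [488.9 144.1  94.6] shift [ 0.874 -0.34   0.048] rot [ 0.0008  0.0033 -0.0005] F [ 0.4 -0.4  0.4] open 85.1
```

Call:
step_arm(deltas="0.5 -0.2 0.03 0 0.003 0; 0.874 -0.34 0.05 0 0.003 0; 0.874 -0.34 0.05 0 0.003 0; 0.874 -0.34 0.05 0 0.003 0")

```text
time: 9.4
tool_pos: [419.4, 117.2, 90.4]
tool_rot: [[-1.0, 0.002, 0.002], [0.002, 1.0, 0.003], [-0.002, 0.003, -1.0]]
contact_force: [1.0, 0.6, -0.0]
opening: 85.6
```

```bash
python3 wr.py seal 419 117 w6;python3 nav.py 419 117 30
```

```text
pos [419.4 117.2  90.4] pred px [321. 252.]
net 0.65 [418.3 116.6] 0.959
col [418.4 116.2] 0.975
t 9.5 pos [420.5 117.8  90.2] shift [ 0.021 -0.012  0.753] rot [ 0.001   0.0009 -0.0005] F [0.7 0.3 0.7] open 85.5
```

View pics/w6.png

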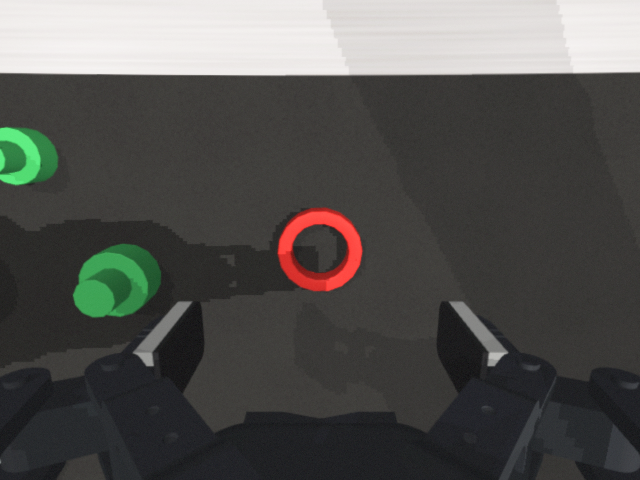

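Call:
step_arm(deltas="0.025 -0.015 0.5 0.001 0.001 0; 0.025 -0.015 0.85 0.001 0.001 0; 0.025 -0.015 0.85 0.001 0.001 0")

```text
time: 9.8
tool_pos: [418.3, 116.9, 19.7]
tool_rot: [[-1.0, 0.001, -0.004], [0.001, 1.0, -0.001], [0.004, -0.001, -1.0]]
contact_force: [-0.2, 0.7, 0.6]
opening: 85.5
```

```bash
python3 nav.py 418.4 116.5 2
```

```text
t 9.8 pos [418.3 116.9  19.7] shift [-0.003 -0.005  0.221] rot [-0.0004 -0.0013 -0.0003] F [-0.2  0.7  0.6] open 85.5
```

Call:
step_arm(deltas="-0.003 -0.005 0.12 0 -0.001 0; -0.003 -0.005 0.22 0 -0.001 0; -0.003 -0.005 0.22 0 -0.001 0")

```text
time: 10.1
tool_pos: [418.9, 116.7, 2.0]
tool_rot: [[-1.0, 0.001, -0.001], [0.001, 1.0, -0.001], [0.001, -0.001, -1.0]]
contact_force: [0.1, -0.7, -0.6]
opening: 85.4
```

Call:
step_arm(deltas="0 0 0 0 0 0; 0 0 0 0 0 0; 0 0 0 0 0 0; 0 0 0 0 0 0; 0 0 0 0 0 0; 0 0 0 0 0 0", jaw=1)

```text
time: 10.7
tool_pos: [419.3, 116.8, 3.1]
tool_rot: [[-1.0, 0.001, 0.001], [0.001, 1.0, -0.001], [-0.001, -0.001, -1.0]]
contact_force: [-2.6, 0.8, 15.5]
opening: 46.7
```

Call:
step_arm(deltas="0 0 -0.05 0 0 0; 0 0 -0.2 0 0 0; 0 0 -0.5 0 0 0; 0 0 -0.5 0 0 0")

```text
time: 11.1
tool_pos: [420.4, 117.1, 45.4]
tool_rot: [[-1.0, 0.002, 0.004], [0.002, 1.0, 0.0], [-0.004, 0.0, -1.0]]
contact_force: [0.3, -0.5, -0.1]
opening: 46.8
```

```bash
python3 nav.py 647.5 207 60; python3 - <<'E'
from h import *
s=bot.get_state();c=bot.camera("wrist");cv2.imwrite("pics/w7.png",c["frame"])
E
```

```text
t 11.1 pos [420.4 117.1  45.4] shift [-2.838  1.128 -0.171] rot [ 0.0001  0.0013 -0.0005] F [ 0.3 -0.5 -0.1] open 46.8
```

View pics/w7.png

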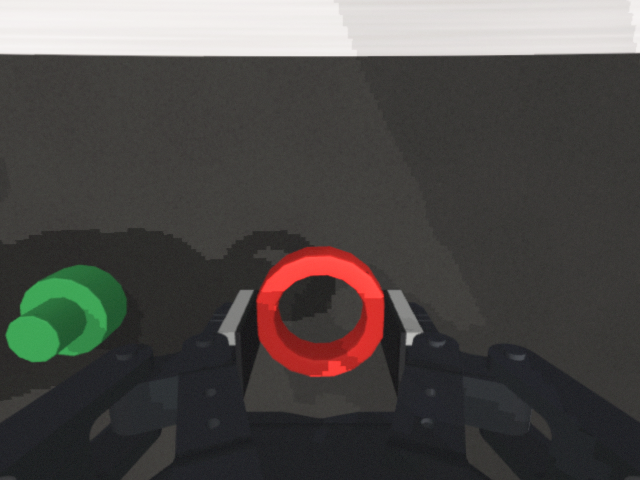

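Seal is held level, around (320,310). I carry it to above the boss.

Call:
step_arm(deltas="-0.25 0.1 -0.1 0 0 0; -0.6 0.24 -0.2 0 0 0; -0.95 0.38 -0.2 0 0 0")

```text
time: 11.45
tool_pos: [497.2, 147.7, 61.3]
tool_rot: [[-1.0, 0.002, 0.004], [0.002, 1.0, 0.001], [-0.004, 0.001, -1.0]]
contact_force: [1.3, -0.0, 0.8]
opening: 46.8
```

Call:
step_arm(deltas="-0.5 0.2 0 0 0 0; -0.95 0.38 0 0 0 0")

```text
time: 11.65
tool_pos: [574.7, 178.5, 61.4]
tool_rot: [[-1.0, 0.002, 0.004], [0.002, 1.0, 0.001], [-0.004, 0.001, -1.0]]
contact_force: [0.2, 0.4, -0.1]
opening: 46.7
```

```bash
python3 nav.py 647.5 207 60
```

```text
t 11.65 pos [574.7 178.5  61.4] shift [-0.909  0.357  0.021] rot [ 0.0002  0.0014 -0.0005] F [ 0.2  0.4 -0.1] open 46.7
```

Call:
step_arm(deltas="-0.5 0.2 0.02 0 0.001 0; -0.915 0.357 0.02 0 0.001 0; -0.915 0.357 0.02 0 0.001 0; -0.915 0.357 0.02 0 0.001 0")

```text
time: 12.05
tool_pos: [647.5, 206.8, 58.6]
tool_rot: [[-1.0, 0.002, -0.001], [0.002, 1.0, -0.0], [0.001, -0.0, -1.0]]
contact_force: [-0.5, -0.5, -0.6]
opening: 47.3
```

```bash
python3 nav.py 648.2 207 27; python3 - <<'E'
from h import *
s=bot.get_state();c=bot.camera("wrist");cv2.imwrite("pics/w8.png",c["frame"])
E
```

```text
t 12.05 pos [647.5 206.8  58.6] shift [-0.009  0.003  0.395] rot [-0.     -0.0002 -0.0005] F [-0.5 -0.5 -0.6] open 47.3
```

View pics/w8.png

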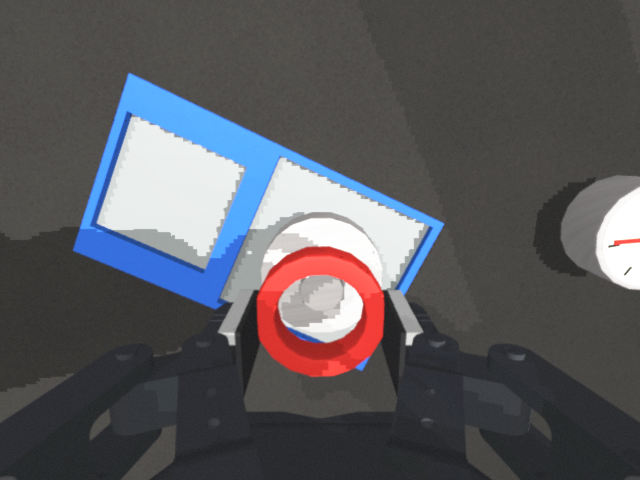

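Call:
step_arm(deltas="-0.01 0.003 0.2 0 0 0; -0.01 0.003 0.3 0 0 0; -0.01 0.003 0.38 0 0 0; -0.01 0.003 0.4 0 0 0; -0.01 0.003 0.4 0 0 0")

```text
time: 12.6
tool_pos: [647.3, 206.5, 26.6]
tool_rot: [[-1.0, 0.002, -0.002], [0.002, 1.0, -0.001], [0.002, -0.001, -1.0]]
contact_force: [0.7, 0.1, 0.1]
opening: 46.4
```

```bash
python3 nav.py 648.2 207 26; python3 - <<'E'
from h import *
s=bot.get_state();c=bot.camera("wrist");cv2.imwrite("pics/w9.png",c["frame"])
E
```

```text
t 12.6 pos [647.3 206.5  26.6] shift [-0.011  0.006  0.007] rot [-0.0002 -0.0005 -0.0005] F [0.7 0.1 0.1] open 46.4
```

View pics/w9.png

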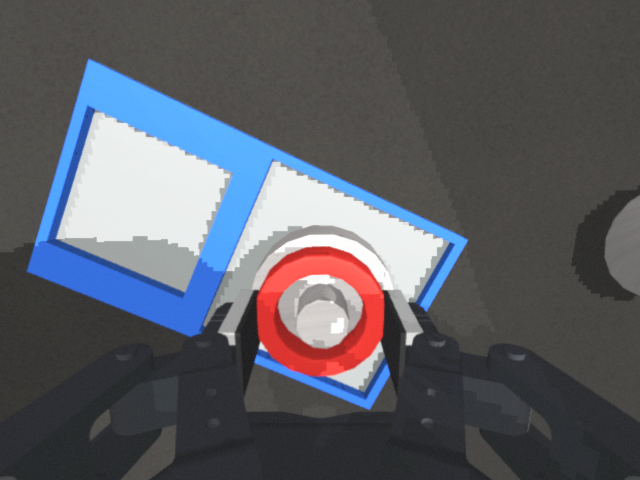

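The boss (321,318) is inside the seal's bore with the seal just above the disc, so I release.

Call:
step_arm(deltas="0 0 0 0 0 0; 0 0 0 0 0 0; 0 0 0 0 0 0; 0 0 -0.1 0 0 0; 0 0 -0.4 0 0 0; 0 0 -0.8 0 0 0; 0 0 -0.8 0 0 0", jaw=0)

```text
time: 13.35
tool_pos: [650.3, 207.6, 96.1]
tool_rot: [[-1.0, 0.002, 0.006], [0.002, 1.0, 0.002], [-0.006, 0.002, -1.0]]
contact_force: [0.6, 0.2, 1.0]
opening: 85.6
```

```bash
python3 wr.py seal 647 207 w10 22; python3 nav.py 392 -267 90
```

```text
pos [650.3 207.6  96.1] pred px [320. 255.]
net 0.72 [647.3 206.2] 0.94
col [647.6 205.6] 0.935
t 13.45 pos [648.2 206.9  92.4] shift [ 3.193 -5.929  0.024] rot [ 0.0002  0.0004 -0.0005] F [ 0.2 -0.3  0.1] open 85.5
```

View pics/w10.png

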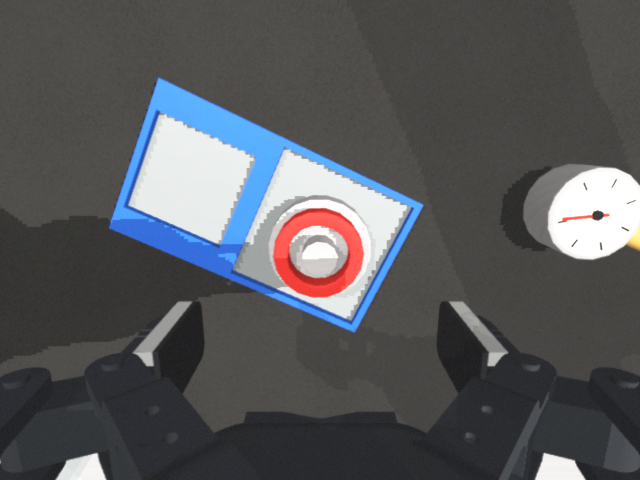

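The seal sits flat round the boss at (319,252). Next the brass fitting.

Call:
step_arm(deltas="0.27 -0.5 0 0 0 0; 0.54 -1 0 0 0 0")

```text
time: 13.65
tool_pos: [603.8, 127.2, 91.5]
tool_rot: [[-1.0, -0.001, 0.0], [-0.001, 1.0, 0.001], [-0.0, 0.001, -1.0]]
contact_force: [0.0, -1.4, -0.3]
opening: 85.4
```

Call:
step_arm(deltas="0.27 -0.5 0 0 0 0; 0.54 -1 0 0 0 0")

```text
time: 13.85
tool_pos: [558.9, 45.7, 90.6]
tool_rot: [[-1.0, -0.001, -0.001], [-0.001, 1.0, 0.0], [0.001, 0.0, -1.0]]
contact_force: [1.3, -0.9, -1.0]
opening: 85.6
```

Call:
step_arm(deltas="0.27 -0.5 0 0 0 0; 0.54 -1 0 0 0 0")

```text
time: 14.05
tool_pos: [513.9, -35.9, 90.1]
tool_rot: [[-1.0, -0.001, -0.003], [-0.001, 1.0, 0.0], [0.003, 0.0, -1.0]]
contact_force: [0.9, -2.1, 0.5]
opening: 85.7
```

Call:
step_arm(deltas="0.27 -0.5 0 0 0 0; 0.54 -1 0 0 0 0")

```text
time: 14.25
tool_pos: [469.0, -117.4, 89.6]
tool_rot: [[-1.0, -0.002, -0.004], [-0.002, 1.0, 0.0], [0.004, 0.0, -1.0]]
contact_force: [0.5, -1.0, 0.3]
opening: 85.1
```

Call:
step_arm(deltas="0.27 -0.5 0 0 0 0; 0.54 -1 0 0 0 0")

```text
time: 14.45
tool_pos: [424.1, -198.9, 89.3]
tool_rot: [[-1.0, -0.002, -0.006], [-0.002, 1.0, 0.001], [0.006, 0.001, -1.0]]
contact_force: [1.9, -0.5, 0.1]
opening: 85.5
```

```bash
python3 nav.py 392 -267 90
```

```text
t 14.45 pos [ 424.1 -198.9   89.3] shift [ 0.403 -0.851 -0.007] rot [ 0.0002 -0.0018  0.0005] F [ 1.9 -0.5  0.1] open 85.5
```

Call:
step_arm(deltas="0.22 -0.45 0 0 -0.001 0; 0.403 -0.851 -0.01 0 -0.002 0; 0.403 -0.851 -0.01 0 -0.002 0; 0.403 -0.851 -0.01 0 -0.002 0")

```text
time: 14.85
tool_pos: [391.2, -267.4, 89.8]
tool_rot: [[-1.0, 0.001, -0.0], [0.001, 1.0, 0.001], [0.0, 0.001, -1.0]]
contact_force: [0.4, 0.6, -0.2]
opening: 85.6
```

```bash
python3 wr.py fitting 392 -267 w11; python3 nav.py 392 -267 19
```

```text
pos [ 391.2 -267.4   89.8] pred px [322. 254.]
far region [408. 150.] 0.92
net 0.79 [ 391.7 -267.2] 0.919
col [ 392.1 -267.3] 0.933
t 14.95 pos [ 392.3 -265.9   90. ] shift [ 0.005 -0.015  0.887] rot [0.0005 0.0001 0.0009] F [ 0.5 -0.2 -0.2] open 85.5
```

View pics/w11.png

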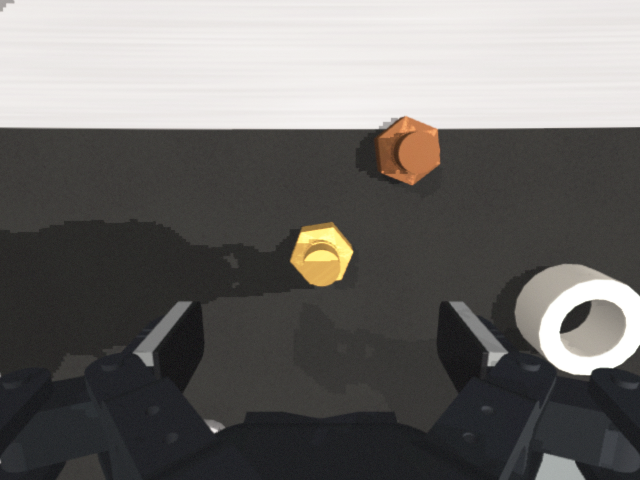

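Close view: yellow brass fitting at (322,254) is the one; copper look-alike at (408,150) is left.

Call:
step_arm(deltas="0.005 -0.015 0.4 0 0 0.001; 0.005 -0.015 0.7 0 0 0.001; 0.005 -0.015 0.83 0 0 0.001; 0.005 -0.015 0.87 0 0 0.001; 0.005 -0.015 0.87 0 0 0.001")

```text
time: 15.45
tool_pos: [392.4, -266.4, 20.4]
tool_rot: [[-1.0, -0.001, 0.0], [-0.001, 1.0, 0.002], [-0.0, 0.002, -1.0]]
contact_force: [-0.4, -0.5, 0.1]
opening: 85.0
```

```bash
python3 nav.py 392 -267.2 20;  python3 wr.py fitting 392 -267 w12
```

```text
t 15.45 pos [ 392.4 -266.4   20.4] shift [ 0.004 -0.01   0.005] rot [0.0005 0.     0.0003] F [-0.4 -0.5  0.1] open 85.0
pos [ 392.4 -266.4   20.4] pred px [320. 299.]
far region [448. 151.] 0.74
net 0.73 [ 391.7 -267.1] 0.927
col [ 392.  -267.3] 0.937
```

View pics/w12.png

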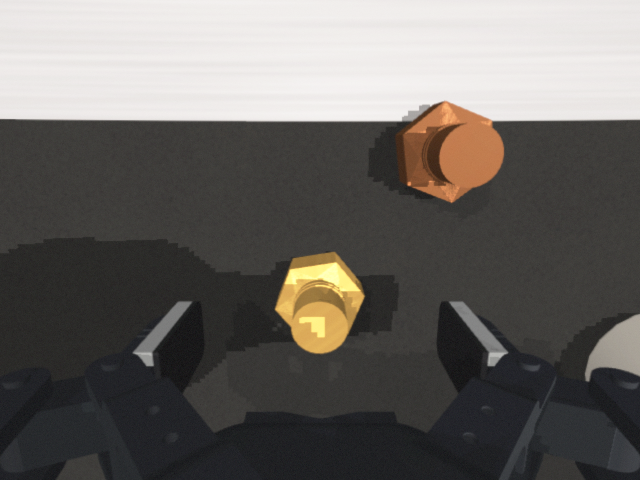

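Call:
step_arm(deltas="0.004 -0.01 0 0 0 0; 0.004 -0.01 0 0 0 0; 0.004 -0.01 0 0 0 0; 0.004 -0.01 0 0 0 0; 0.004 -0.01 0 0 0 0; 0.004 -0.01 0 0 0 0; 0.004 -0.01 0 0 0 0; 0.004 -0.01 0 0 0 0", jaw=1)

```text
time: 16.35
tool_pos: [392.3, -267.9, 21.4]
tool_rot: [[-1.0, -0.0, 0.002], [-0.0, 1.0, 0.001], [-0.002, 0.001, -1.0]]
contact_force: [-0.8, 0.4, 4.6]
opening: 17.5
```

Call:
step_arm(deltas="0 0 -0.1 0 0 0; 0 0 -0.3 0 0 0; 0 0 -0.6 0 0 0; 0 0 -0.6 0 0 0")

```text
time: 16.75
tool_pos: [393.3, -268.6, 71.9]
tool_rot: [[-1.0, 0.0, 0.005], [0.0, 1.0, -0.001], [-0.005, -0.001, -1.0]]
contact_force: [0.7, 0.1, -1.4]
opening: 17.8
```

```bash
python3 nav.py 612 131 70; python3 - <<'E'
from h import *
s=bot.get_state();c=bot.camera("wrist");cv2.imwrite("pics/w13.png",c["frame"])
E
```

```text
t 16.75 pos [ 393.3 -268.6   71.9] shift [-2.733  4.995  0.031] rot [-0.0004  0.0016 -0.    ] F [ 0.7  0.1 -1.4] open 17.8
```

View pics/w13.png

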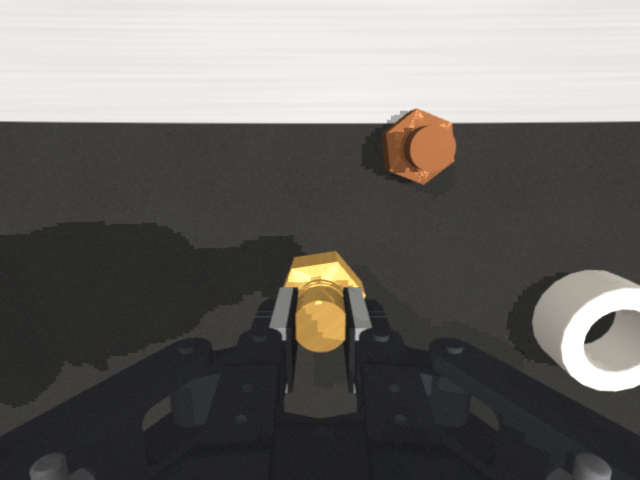

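Fitting lifted, held by its neck at (320,320). To the blue narrow pocket.

Call:
step_arm(deltas="-0.15 0.27 0 0 0 0; -0.33 0.6 0 0 0 0; -0.55 1 0 0 0 0")

```text
time: 17.1
tool_pos: [436.4, -188.3, 70.3]
tool_rot: [[-1.0, 0.003, 0.003], [0.003, 1.0, -0.001], [-0.003, -0.001, -1.0]]
contact_force: [0.7, -0.3, -1.2]
opening: 17.8
```

Call:
step_arm(deltas="-0.27 0.5 0 0 0 0; -0.55 1 0 0 0 0")

```text
time: 17.3
tool_pos: [480.5, -107.2, 69.6]
tool_rot: [[-1.0, 0.004, 0.002], [0.004, 1.0, -0.001], [-0.002, -0.001, -1.0]]
contact_force: [1.5, -1.0, -0.5]
opening: 17.4
```

Call:
step_arm(deltas="-0.27 0.5 0 0 0 0; -0.55 1 0 0 0 0")

```text
time: 17.5
tool_pos: [524.9, -25.5, 68.8]
tool_rot: [[-1.0, 0.004, 0.0], [0.004, 1.0, -0.001], [-0.0, -0.001, -1.0]]
contact_force: [1.6, -0.1, -1.6]
opening: 17.5
```

Call:
step_arm(deltas="-0.27 0.5 0 0 0 0; -0.55 1 0 0 0 0")

```text
time: 17.7
tool_pos: [569.2, 56.3, 67.7]
tool_rot: [[-1.0, 0.003, -0.001], [0.003, 1.0, -0.001], [0.001, -0.001, -1.0]]
contact_force: [0.3, -1.0, -1.1]
opening: 17.5
```

```bash
python3 nav.py 612 131 70
```

```text
t 17.7 pos [569.2  56.3  67.7] shift [-0.532  0.935 -0.03 ] rot [-0.0004 -0.0004 -0.0011] F [ 0.3 -1.  -1.1] open 17.5
```

Call:
step_arm(deltas="-0.28 0.5 0 0 0 0; -0.532 0.935 0.02 0 0 -0.001; -0.532 0.935 0.08 0 0 -0.001; -0.532 0.935 0.12 0 0 -0.001; -0.532 0.935 0.12 0 0 -0.001")

```text
time: 18.2
tool_pos: [610.7, 129.2, 56.7]
tool_rot: [[-1.0, 0.001, -0.004], [0.001, 1.0, -0.003], [0.004, -0.003, -1.0]]
contact_force: [-0.2, -0.2, -0.9]
opening: 17.1
```

```bash
python3 nav.py 612 131 26.5; python3 - <<'E'
from h import *
s=bot.get_state();c=bot.camera("wrist");cv2.imwrite("pics/w14.png",c["frame"])
E
```

```text
t 18.2 pos [610.7 129.2  56.7] shift [-0.017  0.023  0.377] rot [-0.001  -0.0013 -0.0004] F [-0.2 -0.2 -0.9] open 17.1
```

View pics/w14.png

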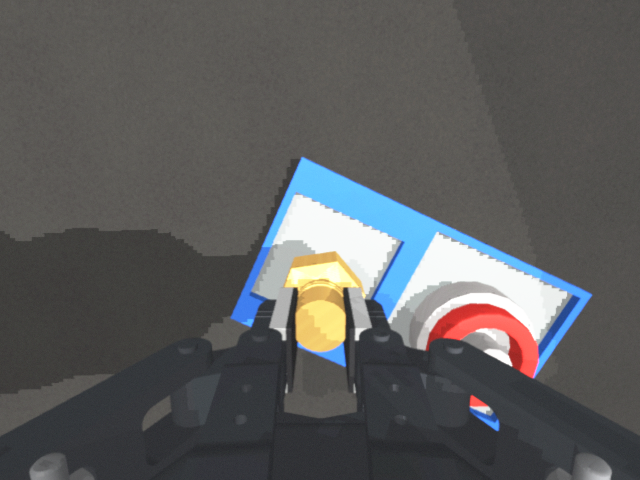

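Call:
step_arm(deltas="-0.017 0.023 0.15 -0.001 -0.001 0; -0.017 0.023 0.28 -0.001 -0.001 0; -0.017 0.023 0.35 -0.001 -0.001 0; -0.017 0.023 0.38 -0.001 -0.001 0; -0.017 0.023 0.38 -0.001 -0.001 0")

```text
time: 18.75
tool_pos: [612.1, 130.6, 26.3]
tool_rot: [[-1.0, 0.002, -0.001], [0.002, 1.0, 0.0], [0.001, 0.0, -1.0]]
contact_force: [0.7, -1.3, -0.9]
opening: 17.7
```

```bash
python3 nav.py 612 131 25.5; python3 - <<'E'
from h import *
s=bot.get_state();c=bot.camera("wrist");cv2.imwrite("pics/w15.png",c["frame"])
E
```

```text
t 18.75 pos [612.1 130.6  26.3] shift [0.001 0.005 0.01 ] rot [ 0.     -0.0003 -0.0006] F [ 0.7 -1.3 -0.9] open 17.7
```

View pics/w15.png

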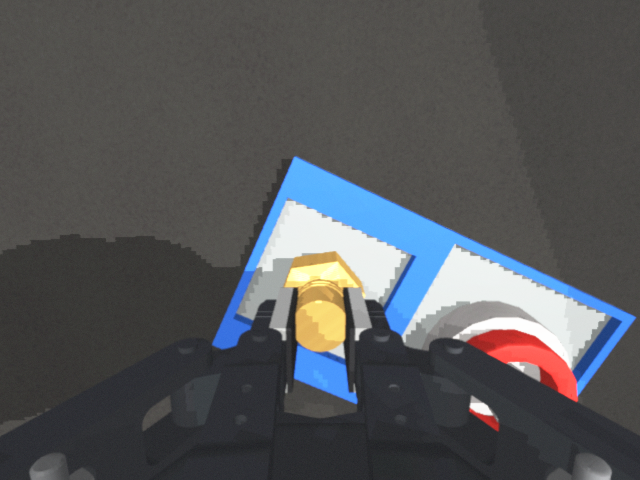

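Call:
step_arm(deltas="0 0.005 0.01 0 0 0; 0 0.005 0.01 0 0 0; 0 0.005 0.01 0 0 0")

```text
time: 19.1
tool_pos: [612.4, 131.3, 26.2]
tool_rot: [[-1.0, 0.002, 0.0], [0.002, 1.0, 0.0], [-0.0, 0.0, -1.0]]
contact_force: [0.6, -0.0, -1.3]
opening: 17.1
```

Call:
step_arm(deltas="0 0 0 0 0 0; 0 0 0 0 0 0; 0 0 0 0 0 0; 0 0 -0.1 0 0 0; 0 0 -0.4 0 0 0; 0 0 -0.8 0 0 0; 0 0 -0.8 0 0 0", jaw=0.6)

```text
time: 19.8
tool_pos: [615.0, 131.8, 94.7]
tool_rot: [[-1.0, 0.002, 0.007], [0.002, 1.0, 0.002], [-0.007, 0.002, -1.0]]
contact_force: [0.2, 0.2, -0.3]
opening: 34.1
```

```bash
python3 wr.py fitting 612 131 w16 4; python3 nav.py 431 -113.5 90
```

```text
pos [615.  131.8  94.7] pred px [320. 247.]
net 0.77 [611.9 131.1] 0.922
col [611.6 130.5] 0.446
t 19.9 pos [613.  131.3  91.3] shift [ 2.269 -3.065  0.009] rot [ 0.0003  0.0007 -0.0006] F [-1.1 -0.2  0.1] open 34.1
```

View pics/w16.png

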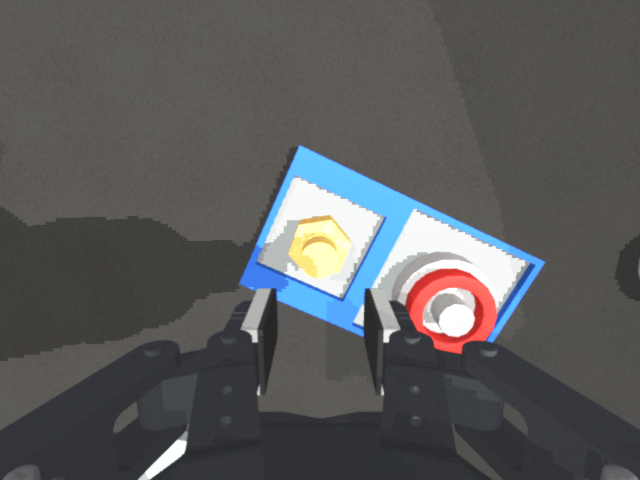

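Fitting stands in the blue narrow pocket at (320,248). Now the spacer.

Call:
step_arm(deltas="0.37 -0.5 0 0 0 0; 0.74 -1 0 0 0 0", jaw=0)

```text
time: 20.1
tool_pos: [552.5, 51.6, 90.2]
tool_rot: [[-1.0, -0.001, 0.001], [-0.001, 1.0, 0.001], [-0.001, 0.001, -1.0]]
contact_force: [0.7, -1.8, -0.3]
opening: 62.0
```

Call:
step_arm(deltas="0.37 -0.5 0 0 0 0; 0.74 -1 0 0 0 0")

```text
time: 20.3
tool_pos: [491.3, -29.6, 89.3]
tool_rot: [[-1.0, -0.001, -0.0], [-0.001, 1.0, 0.001], [0.0, 0.001, -1.0]]
contact_force: [1.2, -1.6, 0.4]
opening: 85.2
```

```bash
python3 nav.py 431 -113.5 90
```

```text
t 20.3 pos [491.3 -29.6  89.3] shift [ 0.755 -1.048 -0.01 ] rot [ 0.0003 -0.0001  0.0004] F [ 1.2 -1.6  0.4] open 85.2
```

Call:
step_arm(deltas="0.4 -0.5 0 0 0 0; 0.75 -1 0 0 0 0; 0.75 -1 0 0 0 0; 0.75 -1 0 0 0 0")

```text
time: 20.7
tool_pos: [430.4, -110.9, 88.9]
tool_rot: [[-1.0, 0.002, -0.001], [0.002, 1.0, 0.001], [0.001, 0.001, -1.0]]
contact_force: [1.0, 0.5, 0.6]
opening: 85.3
```

```bash
python3 wr.py spacer 431 -113.5 w17; python3 nav.py 431 -113.5 8
```

```text
pos [ 430.4 -110.9   88.9] pred px [317. 255.]
net 0.7 [ 430.3 -113.6] 0.959
col [ 430.5 -113.7] 0.982
t 20.8 pos [ 432.1 -108.8   89. ] shift [ 0.015 -0.06   1.012] rot [0.0005 0.     0.0007] F [ 0.6 -0.   0.7] open 85.6
```

View pics/w17.png

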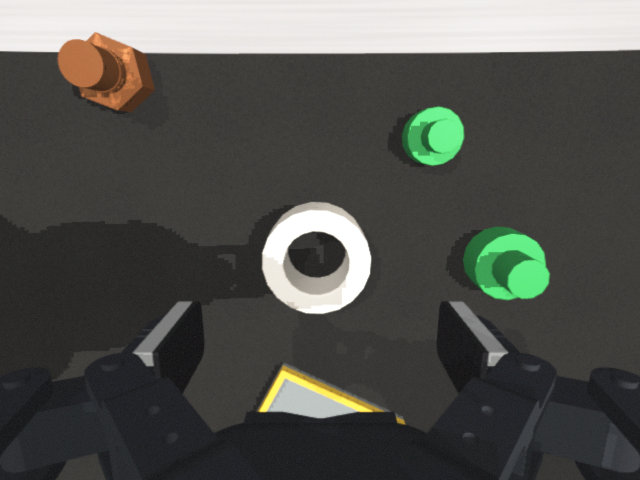

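Call:
step_arm(deltas="0.02 -0.06 0.4 0 0 0.001; 0.02 -0.06 0.75 0 0 0.001; 0.02 -0.06 0.93 0 0 0.001; 0.02 -0.06 0.985 0 0 0.001; 0.02 -0.06 0.985 0 0 0.001")

```text
time: 21.3
tool_pos: [431.0, -112.2, 9.7]
tool_rot: [[-1.0, -0.001, -0.001], [-0.001, 1.0, 0.002], [0.001, 0.002, -1.0]]
contact_force: [-1.0, -0.9, 0.3]
opening: 85.5
```

Call:
step_arm(deltas="0 0 0 0 0 0; 0 0 0 0 0 0; 0 0 0 0 0 0; 0 0 0 0 0 0; 0 0 0 0 0 0", jaw=1)

```text
time: 21.8
tool_pos: [431.8, -111.9, 11.1]
tool_rot: [[-1.0, -0.001, 0.002], [-0.001, 1.0, 0.002], [-0.002, 0.002, -1.0]]
contact_force: [-1.2, 3.1, 14.3]
opening: 58.1
```

Call:
step_arm(deltas="0 0 -0.1 0 0 0; 0 0 -0.3 0 0 0; 0 0 -0.6 0 0 0; 0 0 -0.6 0 0 0")

```text
time: 22.2
tool_pos: [433.2, -112.4, 61.9]
tool_rot: [[-1.0, -0.001, 0.006], [-0.001, 1.0, 0.001], [-0.006, 0.001, -1.0]]
contact_force: [0.4, -0.9, -1.0]
opening: 58.0
```

```bash
python3 nav.py 574 -117 60; python3 - <<'E'
from h import *
s=bot.get_state();c=bot.camera("wrist");cv2.imwrite("pics/w18.png",c["frame"])
E
```

```text
t 22.2 pos [ 433.2 -112.4   61.9] shift [-1.76  -0.06   0.035] rot [0.0004 0.002  0.0003] F [ 0.4 -0.9 -1. ] open 58.0
```

View pics/w18.png

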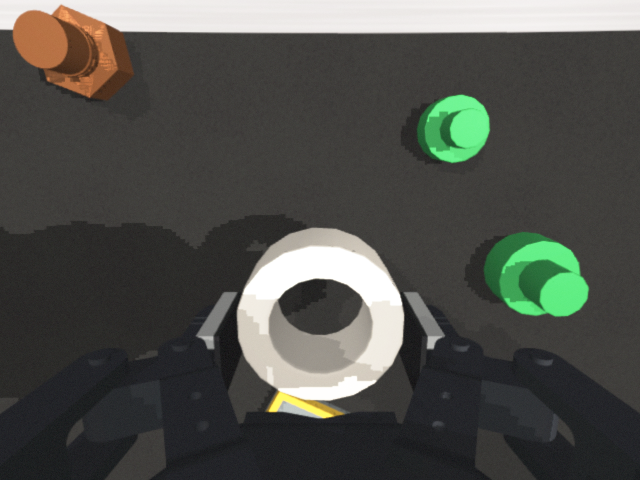

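Call:
step_arm(deltas="-0.25 0 0 0 0.001 0; -0.55 -0.03 0 0 0.002 0; -0.9 -0.04 0.04 0 0.002 0")

```text
time: 22.55
tool_pos: [505.2, -115.8, 58.0]
tool_rot: [[-1.0, -0.001, -0.001], [-0.001, 1.0, 0.001], [0.001, 0.001, -1.0]]
contact_force: [0.7, -1.0, -1.0]
opening: 57.9
```

Call:
step_arm(deltas="-0.5 -0.02 0 0 0 0; -0.88 -0.03 0 0 0 0; -0.88 -0.03 0.1 0 0 0; -0.88 -0.03 0.15 0 0 0")

```text
time: 22.95
tool_pos: [574.7, -118.0, 44.4]
tool_rot: [[-1.0, -0.001, -0.003], [-0.001, 1.0, 0.001], [0.003, 0.001, -1.0]]
contact_force: [-0.3, -0.0, -1.8]
opening: 57.9
```

```bash
python3 nav.py 575 -117 15.8; python3 - <<'E'
from h import *
s=bot.get_state();c=bot.camera("wrist")
v=c["frame"].copy()
for q in [(574,-117,4),(648,-155,4)]:
    a,b=proj(c,[q],s)[0]; print(a,b);cv2.circle(v,(int(a),int(b)),3,(0,0,255),-1)
cv2.imwrite("pics/w19.png",v)
E
```

```text
t 22.95 pos [ 574.7 -118.    44.4] shift [-0.005  0.011  0.358] rot [ 0.0004 -0.0011  0.0002] F [-0.3 -0.  -1.8] open 57.9
323.30667412495114 273.24978391278717
253.25435473832718 402.2038415851992
```

View pics/w19.png

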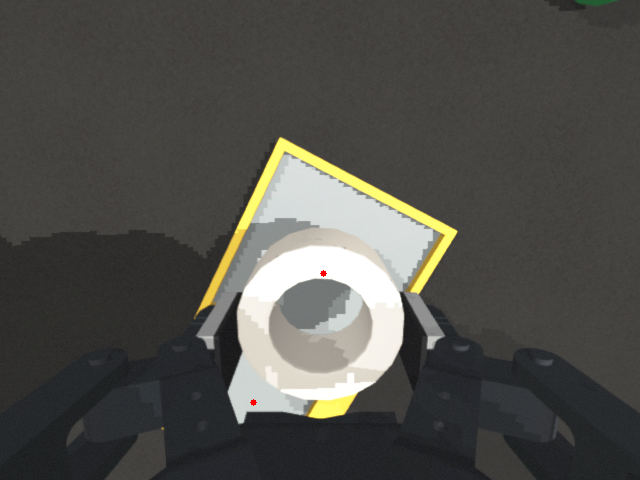

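```bash
python3 - <<'E'
from h import *
s=bot.get_state();c=bot.camera("wrist")
print(np.round(toz(c,[[281,139],[457,232]],10,s),1))
E
```

```text
[[ 508.4 -135.7   10. ]
 [ 550.3  -54.8   10. ]]
```

Call:
step_arm(deltas="0.01 0.01 0.15 0 -0.001 0; 0.01 0.01 0.26 0 -0.001 0; 0.01 0.01 0.33 0 -0.001 0; 0.01 0.01 0.358 0 -0.001 0; 0.01 0.01 0.36 0 -0.001 0")

```text
time: 23.55
tool_pos: [572.3, -117.3, 15.7]
tool_rot: [[-1.0, -0.0, -0.002], [-0.0, 1.0, 0.001], [0.002, 0.001, -1.0]]
contact_force: [0.0, 0.3, -1.0]
opening: 58.0
```

Call:
step_arm(deltas="0 0 0 0 0 0; 0 0 0 0 0 0; 0 0 0 0 0 0; 0 0 -0.1 0 0 0; 0 0 -0.4 0 0 0; 0 0 -0.95 0 0 0; 0 0 -0.95 0 0 0", jaw=0)

```text
time: 24.25
tool_pos: [575.6, -117.9, 97.2]
tool_rot: [[-1.0, -0.0, 0.006], [-0.0, 1.0, 0.0], [-0.006, 0.0, -1.0]]
contact_force: [0.8, -0.1, 0.7]
opening: 85.6
```

```bash
python3 wr.py spacer 573 -117 w20 4; python3 nav.py 437 -3 90
```

```text
pos [ 575.6 -117.9   97.2] pred px [323. 247.]
net 0.88 [ 571.  -117.8] 0.971
col [ 556.2 -120.5] 0.564
t 24.35 pos [ 573.3 -117.6   93.4] shift [1.704 1.433 0.042] rot [0.0003 0.0003 0.0001] F [ 0.4  0.5 -0.2] open 85.1
```

View pics/w20.png

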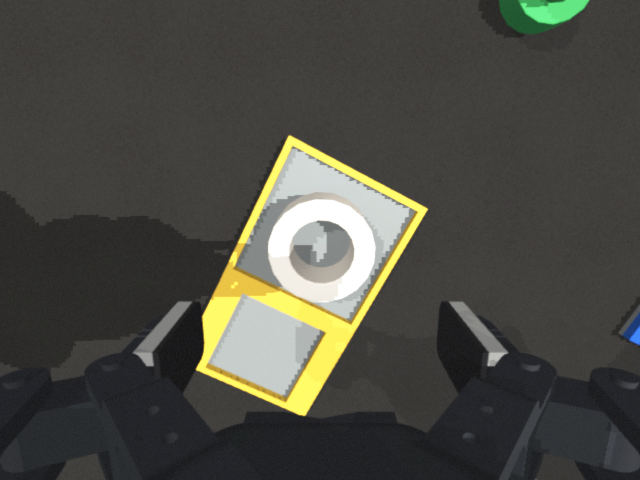

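The spacer lies flat in the yellow wide pocket at (322,247). Now the larger cap.

Call:
step_arm(deltas="0.45 0.38 0 0 0 0; 0.9 0.76 0.02 0 0 0")

```text
time: 24.55
tool_pos: [500.4, -56.7, 91.2]
tool_rot: [[-1.0, 0.002, 0.001], [0.002, 1.0, 0.001], [-0.001, 0.001, -1.0]]
contact_force: [0.8, 0.8, 0.3]
opening: 85.2
```

```bash
python3 nav.py 437 -3 90
```

```text
t 24.55 pos [500.4 -56.7  91.2] shift [0.793 0.67  0.015] rot [ 0.0003  0.0003 -0.0005] F [0.8 0.8 0.3] open 85.2
```

Call:
step_arm(deltas="0.45 0.38 0 0 0 0; 0.79 0.67 0.015 0 0 0; 0.79 0.67 0.015 0 0 0; 0.79 0.67 0.015 0 0 0")

```text
time: 24.95
tool_pos: [437.0, -2.7, 89.8]
tool_rot: [[-1.0, 0.0, 0.0], [0.0, 1.0, 0.001], [-0.0, 0.001, -1.0]]
contact_force: [0.9, -1.3, -0.6]
opening: 85.4
```

```bash
python3 wr.py cap 437 -3 w21; python3 nav.py 437 -3 24
```

```text
pos [437.   -2.7  89.8] pred px [321. 253.]
far region [235. 123.] 0.65
net 0.56 [435.8  -3.4] 0.954
col [436.1  -3.5] 0.976
t 25.05 pos [438.2  -3.6  89.8] shift [0.017 0.007 0.823] rot [ 0.0002  0.0005 -0.0008] F [-0.2  0.3  0.2] open 85.4
```

View pics/w21.png

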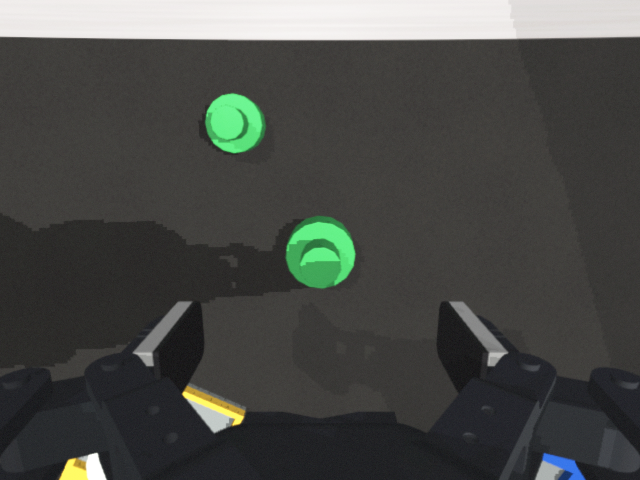

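Larger cap at (321,253) fits the 40 mm model at IoU 0.976; the small one at (235,123) stays.

Call:
step_arm(deltas="0.027 0 0.4 0 0 0; 0.027 0 0.67 0 0 0; 0.027 0 0.79 0 0 0; 0.027 0 0.823 0 0 0; 0.027 0 0.823 0 0 0")

```text
time: 25.55
tool_pos: [436.5, -3.9, 23.9]
tool_rot: [[-1.0, 0.003, 0.001], [0.003, 1.0, 0.001], [-0.001, 0.001, -1.0]]
contact_force: [-0.0, -0.3, 0.9]
opening: 85.3
```

Call:
step_arm(deltas="0 0 0 0 0 0; 0 0 0 0 0 0; 0 0 0 0 0 0; 0 0 0 0 0 0; 0 0 0 0 0 0; 0 0 0 0 0 0; 0 0 0 0 0 0; 0 0 0 0 0 0", jaw=1)

```text
time: 26.35
tool_pos: [436.7, -3.9, 24.5]
tool_rot: [[-1.0, 0.003, 0.002], [0.003, 1.0, 0.001], [-0.002, 0.001, -1.0]]
contact_force: [-0.2, -0.6, 9.0]
opening: 19.4
```

Call:
step_arm(deltas="0 0 -0.1 0 0 0; 0 0 -0.3 0 0 0; 0 0 -0.6 0 0 0; 0 0 -0.6 0 0 0")

```text
time: 26.75
tool_pos: [437.8, -3.9, 74.9]
tool_rot: [[-1.0, 0.003, 0.006], [0.003, 1.0, 0.001], [-0.006, 0.001, -1.0]]
contact_force: [-0.0, -1.2, -0.5]
opening: 19.5
```

```bash
python3 - <<'E'
from h import *
s=bot.get_state();c=bot.camera("wrist");cv2.imwrite("pics/w22.png",c["frame"])
s2=dict(tool_pos=[575.6,-117.9,97.2],tool_rot=[[-1,0,.006],[0,1,0],[-.006,0,-1]])
print(np.round(toz(c,[[243,296],[325,333],[287,400],[208,365]],5,s2).mean(0),1))
E
python3 nav.py 646 -155 70
```

```text
[ 648.3 -155.3    5. ]
t 26.8 pos [437.5  -3.9  73.9] shift [-2.613 -1.881  0.06 ] rot [ 0.0002  0.0016 -0.001 ] F [ 0.2 -0.7 -1.2] open 19.4
```

View pics/w22.png

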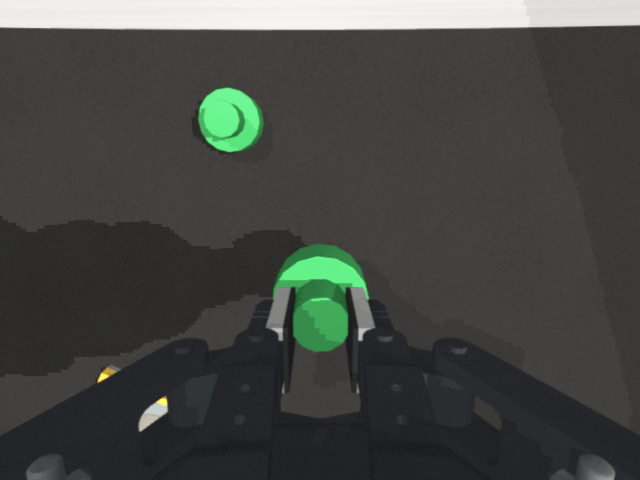

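Call:
step_arm(deltas="-0.25 -0.18 -0.05 0 0 0; -0.55 -0.4 -0.08 0 0 0; -0.9 -0.65 -0.08 0 0.0016 -0.001")

```text
time: 27.1
tool_pos: [509.3, -56.3, 80.6]
tool_rot: [[-1.0, -0.001, -0.001], [-0.001, 1.0, 0.001], [0.001, 0.001, -1.0]]
contact_force: [0.1, 0.6, -0.2]
opening: 19.8
```

Call:
step_arm(deltas="-0.45 -0.32 0 0 0 0; -0.9 -0.65 0 0 0 0")

```text
time: 27.3
tool_pos: [582.1, -109.0, 79.9]
tool_rot: [[-1.0, -0.002, -0.002], [-0.002, 1.0, 0.001], [0.002, 0.001, -1.0]]
contact_force: [0.6, 0.5, -1.0]
opening: 19.7
```

```bash
python3 nav.py 648 -155 70
```

```text
t 27.3 pos [ 582.1 -109.    79.9] shift [-0.823 -0.577  0.121] rot [ 0.0004 -0.0006  0.0006] F [ 0.6  0.5 -1. ] open 19.7
```

Call:
step_arm(deltas="-0.45 -0.3 0 0 0 0; -0.823 -0.577 0.02 0 0 0; -0.823 -0.577 0.12 0 0 0; -0.823 -0.577 0.22 0 0 0; -0.823 -0.577 0.22 0 0 0")

```text
time: 27.8
tool_pos: [646.0, -153.8, 59.9]
tool_rot: [[-1.0, -0.003, -0.006], [-0.003, 1.0, 0.003], [0.006, 0.003, -1.0]]
contact_force: [0.3, -0.3, -0.6]
opening: 19.0
```

```bash
python3 nav.py 648 -155 29; python3 - <<'E'
from h import *
s=bot.get_state();c=bot.camera("wrist");cv2.imwrite("pics/w23.png",c["frame"])
E
```

```text
t 27.8 pos [ 646.  -153.8   59.9] shift [-0.028 -0.017  0.386] rot [ 0.0008 -0.0019  0.0009] F [ 0.3 -0.3 -0.6] open 19.0
```

View pics/w23.png

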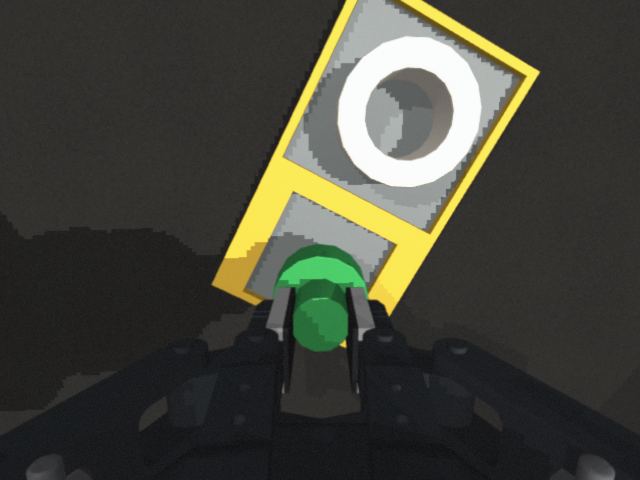

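Call:
step_arm(deltas="-0.028 -0.017 0.16 0.001 -0.002 0.001; -0.028 -0.017 0.29 0.001 -0.002 0.001; -0.028 -0.017 0.36 0.001 -0.002 0.001; -0.028 -0.017 0.386 0.001 -0.002 0.001; -0.028 -0.017 0.388 0.001 -0.002 0.001")

```text
time: 28.35
tool_pos: [648.4, -154.8, 29.8]
tool_rot: [[-1.0, -0.0, 0.001], [-0.0, 1.0, -0.001], [-0.001, -0.001, -1.0]]
contact_force: [0.3, -0.0, -0.5]
opening: 19.4
```

Call:
step_arm(deltas="0 0 0 0 0 0; 0 0 0 0 0 0; 0 0 0 0 0 0; 0 0 -0.1 0 0 0; 0 0 -0.4 0 0 0; 0 0 -0.95 0 0 0; 0 0 -0.95 0 0 0", jaw=0.5)

```text
time: 29.05
tool_pos: [651.8, -155.5, 112.2]
tool_rot: [[-1.0, 0.0, 0.01], [0.0, 1.0, -0.002], [-0.01, -0.002, -1.0]]
contact_force: [0.2, -0.1, 0.6]
opening: 42.5
```

```bash
python3 wr.py cap 648 -155 w24 4; python3 nav.py 500 0 200
```

```text
pos [ 651.8 -155.5  112.2] pred px [322. 238.]
net 0.95 [ 647.7 -155.4] 0.964
col [ 648.2 -155.6] 0.946
t 29.15 pos [ 649.2 -155.   107.6] shift [ 1.86   1.936 -1.165] rot [-0.0004  0.0013 -0.    ] F [-0.6 -0.6 -0.8] open 43.0
```

View pics/w24.png

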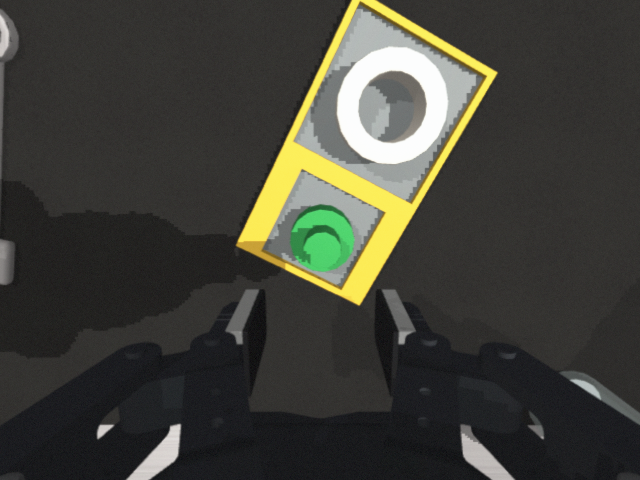

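The cap stands in the yellow narrow pocket at (322,238), knob up. I retreat and do a full check.

Call:
step_arm(deltas="0 0 -0.5 0 0 0; 0.5 -0.4 -1 0 0 0; 1 -0.8 -1 0 0 0; 1 -0.8 -1 0 0 0")

```text
time: 29.55
tool_pos: [564.7, -223.6, 188.1]
tool_rot: [[-1.0, 0.006, 0.002], [0.005, 1.0, -0.004], [-0.002, -0.004, -1.0]]
contact_force: [0.1, 0.0, -1.3]
opening: 42.7
```

Call:
step_arm(deltas="0.4 -0.4 -0.4 0 0 0; 0.6 -0.9 -0.6 0 0 0; 0.6 -0.9 -0.6 0 0 0; 0.6 -0.9 -0.6 0 0 0; 0.6 -0.9 -0.6 0 0 0")

```text
time: 30.05
tool_pos: [516.4, -293.7, 235.2]
tool_rot: [[-1.0, 0.005, 0.001], [0.005, 1.0, -0.003], [-0.001, -0.003, -1.0]]
contact_force: [0.4, 0.2, -0.3]
opening: 42.4
```

```bash
python3 - <<'E'
from est import *
t=bot.camera("top");c=bot.camera("scene")
cv2.imwrite("pics/tf.png",t["frame"]);cv2.imwrite("pics/sf.png",c["frame"])
a=np.vstack([cv2.resize(t["frame"][165:275,160:480],(800,275),interpolation=cv2.INTER_CUBIC),cv2.resize(c["frame"][190:350,220:500],(560,320),interpolation=cv2.INTER_CUBIC).copy() if 0 else np.pad(cv2.resize(c["frame"][190:350,220:500],(560,320),interpolation=cv2.INTER_CUBIC),((0,0),(0,240),(0,0)))])
cv2.imwrite("pics/fin.png",a)
E
```

```text
(no output)
```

View pics/fin.png

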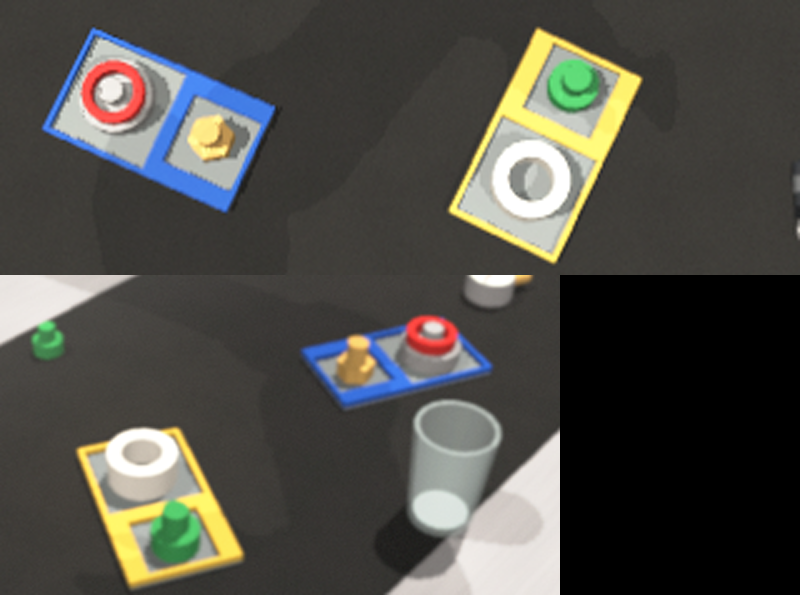

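View pics/tf.png

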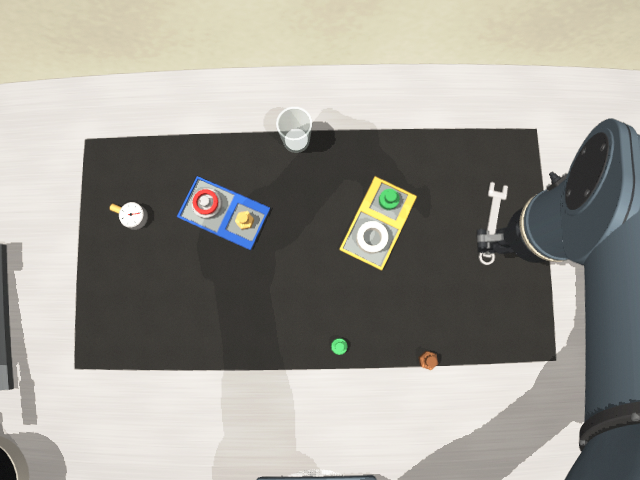

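Both kits are complete and flat. The beaker, gauge, wrench and decoys sit at the same pixels as at the start, so I hand in.

```bash
python3 -c "
from rig import bot
print(bot.job_done())"
```

```text
the job is handed in; nothing more can be done
None
```

Both kits are made up and the job is handed in, at about 30 s of the 109 s allowed. I placed the parts in the order asked: plate, seal and brass fitting in the blue tray, then spacer and large cap in the yellow tray.

- **Final pictures:** the top and scene views show every part in its pocket and upright or flat. The seal lies flat on the plate around the boss, and the fitting and cap stand upright.
- **Left alone:** the beaker, gauge, wrench, small cap and copper look-alike are at the same pixels as at the start. The arm is clear of everything, with the gripper raised.
- **Disagreements:**
  - The top and scene cameras differed by about 4.5 mm in x, so I relied on the wrist camera for the final positions.
  - After placing, the colour-based fit failed for the plate, fitting and spacer because the tray pixels merged with the part. The network-based fit matched the pocket positions to within 2 to 3 mm.
- **Forces:** closing the fingers on the seal and spacer gave brief readings of about 15 N at the wrist, well under the limits.

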